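Clamp a brass tube in the V-block fixture with its draw latch

ROBOT

A 6-joint arm with a two-finger parallel gripper is mounted at the origin on the work surface; the furniture and walls round the work are solid. World frame = base frame: x ahead of the robot, y to its left, z up, the work surface at z = 0. Lengths are in mm, angles in rad, forces in N, time in s.
With the tool pointing down it reaches from about 350 to 975 mm from the base axis. Payload 7.1 kg.
Tool frame: the origin (TCP) lies between the finger pads; the fingertips stand 14 mm ahead of it and the grasp point (between the pads) lies 5 mm behind it; z points along the fingers, y is the direction in which the jaws open and shut (so a half turn about z gives the same grasp; the last joint's range is limited). The gripper opens to 88 mm and grips with 3 to 60 N. Pads are 20 mm wide; open, the fingers measure 115 mm over their backs; the gripper's body (75 mm by 178 mm) begins 61 mm behind the grasp point.
Start: joints at [1.23, 0.423, 1.63, -0, 1.089, -0.019], TCP at [197.64, 592.911, 236.675] pointing down, gripper open.
Joint ranges: [-3, 3], [-0.9, 2.11], [0.09, 2.58], [-1.31, 4.45], [0.11, 2.69], [-2.54, 2.54]. Speed limits (rad/s): [2.39, 2.39, 3.01, 3.14, 3.14, 3.14].

INTERFACE

Orientations are given as a rotation vector (axis times angle).
In Python, from workcell import get_obs, get_image, calibration, close_job, regions_of, place_of gives the robot as it stands.
- The arm moves only by the tool move_arm, never from a script. Its argument "deltas" is a list of rows, each a list of 5 numbers: the closure in counts, from 0 (fully open) to 255 (shut), then the shift along the tool's x, y, z in m, then the turn about the tool's z in rad. In form: [[grip, x, y, z, roll], ...]. A call has 1 to 5 rows; each row is the pose to reach, as a shift and turn from the pose commanded when the call began, along the tool's axes at that moment; what a row does not reach only later rows make up. A row lasts 1/12 s, in which the tool goes at most 41.7 mm and 7.16 degrees, less where a joint would pass 70% of its speed; a pose out of reach is approached as far as the arm can. A call with a gripper value outside its range is refused whole. The fingers move at their own pace and stop on an object; the grip force is fixed at half the most. Time passes only in rows, so rows that repeat a pose let the fingers close. It gives the time, the measured TCP pose, the force and the opening at its end, in the units of the state.
- get_obs(): the state, without advancing time (a new reading comes with each control period).
- get_image(name): name is "scene" or "top" or "wrist"; returns the picture (384x512x3 uint8, blue, green, red); there is no depth.
- calibration(name): a dict with "intrinsics" (3x3 intrinsics, pixels), "world_to_cam" (4x4, takes a point from world to camera coordinates); the wrist camera has in their place "hand_eye" (4x4, takes a point from camera to tool coordinates, whose origin is the TCP and whose axes are the flange's). Camera axes: x right, y down, z forward; pixel columns grow to the right and rows downward; lengths in mm; the calibration is good to about 2 mm. A picture is of the moment at which its call begins: read the wrist's pose just before it. calibration takes no time and is no camera call.
- close_job(): hands the job in, once; it reports no verdict.
Trained networks look in the newest picture that a camera, given by its name, has taken for a name from the list of things; names that differ only in an ending like _2 or _b are one class to them, and where a whole thing is asked for, a point or a joint stands for the part that bears it (a point fixed in the world has none). Each returns a list of dicts, best first, with "conf" (0 to 1); they miss things now and then, are a little off and sometimes report something else, mostly with a low value. They report only what shows in the picture. A call takes as long as a camera call.
- regions_of(camera, name): "region" (384x512 bool, what is visible of it).
- place_of(camera, name): "location" ([x, y, z] in mm, in world coordinates, good to about 4 mm: a listed point, or the origin of a listed thing).
The state is a dict: "t": time; "qpos": joint angles; "qvel": joint speeds; "joint_torque": joint torques, N m; "ee_pos": TCP position; "orientation": TCP orientation; "ft_force": force on the tool from outside, world axes, zero at the start; "moment": the same for the moment, N m; "width": finger opening in mm.
Only numpy, scipy, OpenCV 4.12 (cv2) and the standard library are available. Lean on these libraries where they do the work, as an engineer would, in place of code of your own. Each camera call takes 0.05 s, during which the arm holds its last target.

TASK

Lay the loose brass tube in the two V-blocks of the clamp, its middle under where the clamp bar comes down, and swing the clamp bar down onto it. Then hook the wire bail of the draw latch over the bar's nose, behind the upturned lip, and push the latch lever down over centre until it snaps fully home, so that the tube is clamped. Leave the other things on the bench where they are.

Things in the scene. Friction and masses are not known exactly. Their poses are not given: they have to be found in the camera images.
- tube_centre (a point): Centre of the loose plain brass tube, 30 mm outside diameter, 200 mm long, 0.25 kg. Its y axis runs along the tube; the tube may lie rolled to any angle about it. At the start it lies on the bench, centre 15 mm up, to the left of the clamp.
- v_seat (a point): Where the tube's centre must come to lie, in the steel clamp fixed to the bench; 55 mm above the bench. Frame of the clamp: y runs along the V-grooves (level), x points from the latch end (nearer the robot) to the hinge end, z up. All offsets 'from v_seat' below are in this frame.
- clamp_base (a point): Point on the bench under v_seat: centre of the clamp (about 200 mm along x, 150 mm along y, 105 mm high with the bar down). Two open 90 degree V-blocks, 20 mm thick, stand at y = -55 and +55 mm, tops 60 mm up, sides at x = +-36 mm. Between them it is free down to the base plate (top 10 mm up), so fingers can hold the tube's middle across x; latch and hinge parts begin at x = -57 and +57 mm.
- foot (a point): Underside of the sprung rubber foot under the bar, which meets the tube's top. Laid on the tube the bar rests at about 0.06 rad; only the latch pulls it down to about 0.01 against the foot's spring (up to about 60 N on the tube).
- clamp_bar_hinge (a point): Hinge of the clamp bar, at x = +66, y = 0, z = +33 mm of v_seat; hinge axis along y.
- clamp_bar (a joint): Angle of the clamp bar, aluminium, 16 mm wide (y), 12 mm thick, 120 mm from hinge to nose. 0 = level, pointing from the hinge to -x (clamped: about 0.01); grows as the nose swings up and over to +x. Starts near 1.8, standing up and leaning back away from the robot, held by its weight (stop at 1.95); past upright it falls toward the tube.
- bar_grip (a point): Point on the bar 108 mm from the hinge, mid-thickness, 12 mm short of the nose end: where to grip it across its 16 mm width (along y) or push it.
- keeper_corner (a point): The keeper: corner at the bar's nose where the bar's top meets the inner face of the upturned lip. Its axes turn with the bar: x along the bar toward the hinge, z out of the bar's top. The lip lies on the -x side of this point, 4 mm thick, 12 mm high, 16 mm wide. The bail's crossbar must lie on the bar on the +x side of the lip.
- lever_pivot (a point): Pivot of the latch lever, at x = -73, z = +13.2 mm of v_seat, axis along y.
- lever (a joint): Angle of the steel latch lever, 16 mm wide (y), 62 mm long from its pivot. 0 = snapped home, pointing 45 degrees down to -x (toward the robot); grows as the tip swings outward, up and over to +x: 0.785 is level, 2.36 would be upright; stop at 2.27. Starts near 2.05; stays where left. With the bail hooked it resists below 0.9 (a few N at the tip), springs back if let go, and past 0.25 snaps to 0.
- lever_tip (a point): Point on the lever 50 mm from its pivot, about 12 mm short of its very end: where to grip it (16 mm across y) or press it. It lies on the line from the pivot; the flat outer face to press is 5 mm outside it.
- bail_pivot (a point): Where the bail is hinged on the lever, 14 mm from the lever pivot; it moves with the lever. When the lever is open (near 2.05) it lies about 14 mm straight above the lever pivot.
- bail (a joint): Angle of the wire bail against the lever: 3.28 = folded back on its stop, leaning toward the robot (its start); shrinks as the bail swings up and over toward the bar. The bail's elevation above the +x direction of v_seat = 0.906 - lever + bail (rad). Loose hinge: beyond upright it falls by its weight. A tight grip on it drags the lever along a little.
- bail_crossbar (a point): Middle of the bail's free end. The bail is a U of 5 mm steel wire, 29 mm wide outside (y), 19 mm inside, 52 mm from pivot to this crossbar; it can be gripped across its 29 mm. With the lever near 2.05 the bail, let down past the lip, lies on the bar 15 to 30 mm behind the lip and is drawn against the lip as the lever closes.
- glue: Bystander: round green tin with pale lid, 66 mm wide, 60 mm high, right of the clamp. Origin at its underside.
- oil: Bystander: small white bottle with a red spout, 33 mm wide, 105 mm high, right of the clamp. Origin at its underside.

How it is judged:
By the outcome, as a careful person would: the job done as asked, in the order asked, and still so for the second after the job is handed in, with the robot touching nothing.
It also fails if it takes over 64 s, if anything falls off the work surface, if the arm or the gripper's body presses on something with over 40 N, if the wrist force passes 120 N, or if a joint passes its speed limit or range.

## Working session

There is one attempt and no reset: what is moved stays moved. The work goes in short steps, Python scripts to look and compute and a tool call to move; the robot and the scene stay as the last step left them, time stands still between calls to the robot, and variables do not carry over. Pictures are saved under pics/ and viewed, and the job is handed in when it is done.

Besides the shell and the picture viewer there is one more tool, called after ">>>" in YAML: its name, and indented under it one key for each argument. move_arm: Moves the arm, as the interface text tells. Its arguments: {"type":"object","properties":{"deltas":{"type":"array","items":{"type":"array","items":{"type":"number"}}}},"required":["deltas"]}

```bash
ls; mkdir -p pics; cat > h.py <<'E'
import numpy as np,cv2
from workcell import *
from scipy.spatial.transform import Rotation as R
np.set_printoptions(precision=2,suppress=True)
E
python3 - <<'E'
from h import *
o=get_obs();print(o)
for c in ("scene","top","wrist"):
    cv2.imwrite(f"pics/{c}0.png",get_image(c))
for c in("top","scene"):
  for n in ("tube_centre","v_seat","clamp_base","clamp_bar_hinge","bar_grip","keeper_corner","lever_pivot","lever_tip","bail_crossbar","bail_pivot","glue","oil"):
    print(c,n,[(np.array(d["location"]).round(1),round(d["conf"],2)) for d in place_of(c,n)[:2]])
print(calibration("top"),calibration("scene"),calibration("wrist"))
E
```

```text
pics
{'t': 0.0, 'qpos': array([ 1.23,  0.42,  1.63, -0.  ,  1.09, -0.02]), 'qvel': array([ 0., -0.,  0.,  0.,  0.,  0.]), 'joint_torque': array([  0.  , -54.46, -27.37,   0.06,   0.02,  -0.  ]), 'ee_pos': array([197.47, 592.46, 235.92]), 'orientation': array([-0.5, -3.1,  0. ]), 'ft_force': array([ 0.17, -0.24,  0.29]), 'moment': array([-0.03, -0.04,  0.02]), 'width': 87.53969615437836}
top tube_centre [(array([681.7, -56.7, 192.8]), 0.74), (array([530.5, 217.8,  13.3]), 0.67)]
top v_seat [(array([593.3, -86.9,  58.2]), 0.58)]
top clamp_base [(array([590.3, -81.7,   2.2]), 0.58), (array([ 517.5, -103.7,   77.2]), 0.26)]
top clamp_bar_hinge [(array([655.8, -64.9,  90.1]), 0.87)]
top bar_grip [(array([683.2, -61.8, 193.6]), 0.71)]
top keeper_corner [(array([593.3, -88. ,  57.8]), 0.56), (array([692.4, -58.2, 200. ]), 0.45)]
top lever_pivot [(array([ 527.7, -104.8,   74.4]), 0.64), (array([ 435.7, -261.6,   -1.8]), 0.58)]
top lever_tip [(array([ 504.2, -106.7,  110.9]), 0.6)]
top bail_crossbar [(array([ 486.4, -116. ,  117.8]), 0.5)]
top bail_pivot [(array([ 516. , -103.5,   79.2]), 0.5
[... 1244 characters left out ...]

       [   0.12,    0.  ,   -0.99, 1308.76],
       [   0.  ,    0.  ,    0.  ,    1.  ]])} {'intrinsics': array([[464.7 ,   0.  , 263.74],
       [  0.  , 464.7 , 193.33],
       [  0.  ,   0.  ,   1.  ]]), 'world_to_cam': array([[ -0.95,  -0.31,  -0.01, 502.24],
       [ -0.22,   0.7 ,  -0.68, 216.63],
       [  0.22,  -0.65,  -0.73, 913.03],
       [  0.  ,   0.  ,   0.  ,   1.  ]])} {'intrinsics': array([[286.47,   0.  , 261.85],
       [  0.  , 286.47, 189.96],
       [  0.  ,   0.  ,   1.  ]]), 'hand_eye': array([[   0.  ,   -0.97,   -0.25,   67.21],
       [   1.  ,    0.  ,    0.  ,    0.17],
       [   0.  ,   -0.25,    0.97, -148.32],
       [   0.  ,    0.  ,    0.  ,    1.  ]])}
```

View pics/top0.png

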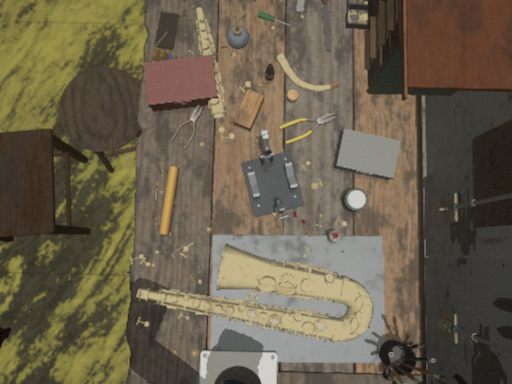

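View pics/scene0.png

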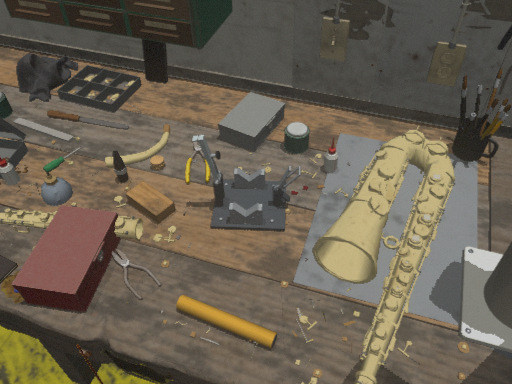

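View pics/wrist0.png

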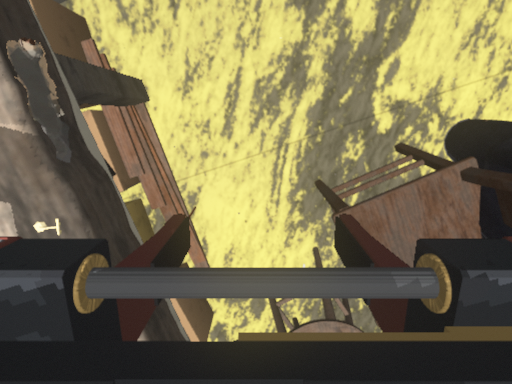

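```bash
cat >> h.py <<'E'
def ray(c,px):
    k=calibration(c);K=np.array(k["intrinsics"]);T=np.array(k["world_to_cam"])
    Rm=T[:3,:3];t=T[:3,3]
    return -Rm.T@t, (Rm.T@np.linalg.inv(K)@np.array([px[0],px[1],1.]))
def onz(c,px,z):
    o,d=ray(c,px);return o+d*(z-o[2])/d[2]
def proj(c,P):
    k=calibration(c);K=np.array(k["intrinsics"]);T=np.array(k["world_to_cam"])
    q=K@(T[:3,:3]@np.array(P,float)+T[:3,3]);return q[:2]/q[2]
E
python3 - <<'E'
from h import *
get_image("top");get_image("scene")
for c in("top","scene"):
  for n in("tube_centre","clamp_base"):
    r=regions_of(c,n)
    if not r: print(c,n,'none');continue
    for g in r[:2]:
      m=g["region"].astype(np.uint8);b=cv2.minAreaRect(np.argwhere(m)[:,::-1].astype(np.float32))
      P=cv2.boxPoints(b)
      print(c,n,g["conf"],m.sum(),b,[onz(c,p,15)[:2] for p in P])
im=get_image("top");cv2.imwrite("pics/t1.png",cv2.resize(im[110:240,200:340],None,fx=5,fy=5,interpolation=cv2.INTER_CUBIC)[:600])
im=get_image("scene");cv2.imwrite("pics/s1.png",cv2.resize(im[120:240,180:320],None,fx=5,fy=5,interpolation=cv2.INTER_CUBIC)[:600])
E
```

```text
top tube_centre 0.79 705 ((168.3221435546875, 199.82553100585938), (10.844600677490234, 68.87787628173828), 8.426968574523926) [array([434.62, 242.41]), array([635.97, 222.59]), array([631.97, 190.69]), array([430.78, 211.06])]
top clamp_base 0.8 3046 ((269.26470947265625, 174.058837890625), (89.01057434082031, 50.447410583496094), 75.96376037597656) [array([725.11,  30.22]), array([ 765.94, -114.72]), array([ 508.85, -182.19]), array([469.72, -40.3 ])]
scene tube_centre 0.76 1683 ((225.9615478515625, 320.6922912597656), (105.0769271850586, 16.538461685180664), 22.61986541748047) [array([635.79, 226.14]), array([638.57, 191.73]), array([431.06, 213.89]), array([433.3 , 245.59])]
scene clamp_base 0.73 4564 ((236.25173950195312, 190.00961303710938), (113.47762298583984, 86.50486755371094), 16.22019386291504) [array([748.43,  17.05]), array([ 817.41, -270.08]), array([ 504.63, -239.4 ]), array([486.78,  25.88])]
scene clamp_base 0.66 434 ((210.44863891601562, 154.77256774902344), (50.606082916259766, 17.620563507080078), 60.572540283203125) [array([ 818.75, -250.21]), array([ 793.97, -296.45]), array([ 667.21, -156.45]), array([ 691.93, -116.9 ])]
```

View pics/t1.png

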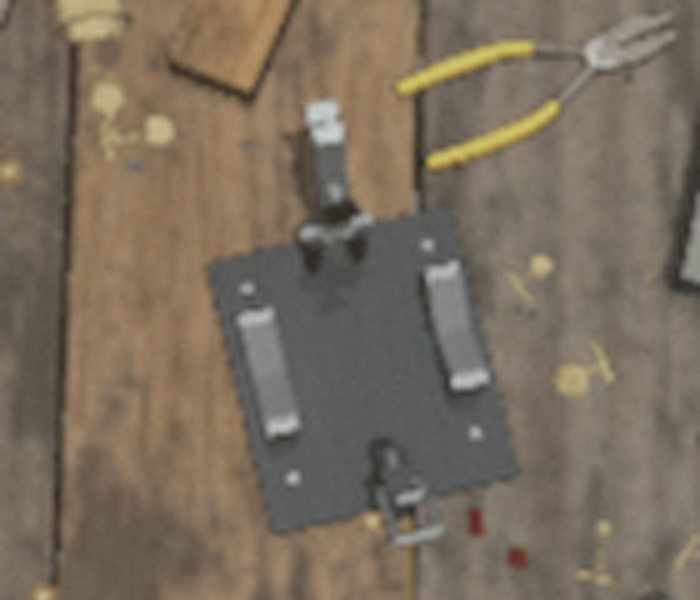

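View pics/s1.png

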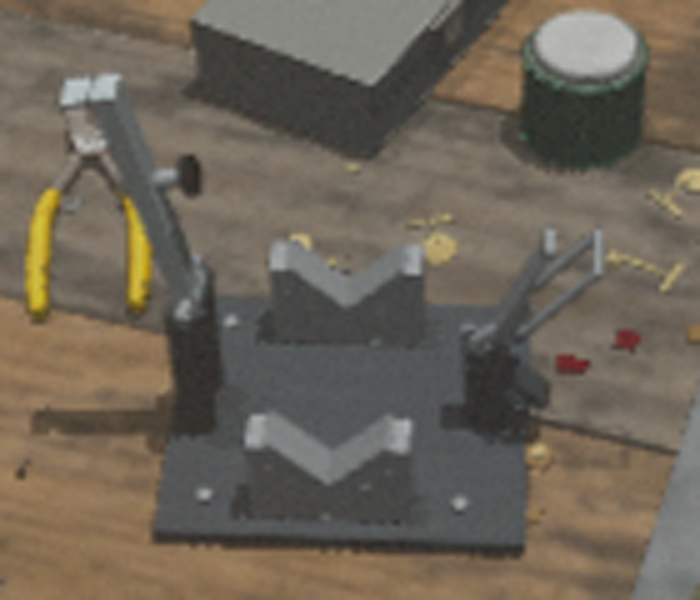

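```bash
python3 - <<'E'
from h import *
f=lambda c,p,z,o:onz(c,(p[0]/5+o[0]-0.4,p[1]/5+o[1]-0.4),z)
t=(200,110);s=(180,120)
B=[f("top",p,10,t) for p in((207,264),(272,532),(520,475),(445,208))]
V=[f("top",p,60,t) for p in((256,318),(283,428),(442,270),(468,380))]
S=[f("scene",p,10,s) for p in((155,543),(523,548))]
SV=[f("scene",p,60,s) for p in((283,252),(412,258),(259,428),(398,430))]
for n,L in(("B",B),("V",V),("S",S),("SV",SV)):
    L=np.array(L);print(n,L[:,:2].tolist(),L.mean(0))
B=np.array(B);V=np.array(V);SV=np.array(SV)
a=lambda v:np.arctan2(v[1],v[0])
print("yaw",a(B[0]-B[1]),a(B[3]-B[2]),a(B[1]-B[2])-np.pi/2,a(B[0]-B[3])-np.pi/2)
print(a(V[0]-V[1]),a(V[2]-V[3]),a(V[0]-V[2])-np.pi/2,a(V[1]-V[3])-np.pi/2)
print(a(SV[0]-SV[1]),a(SV[2]-SV[3]),a(SV[2]-SV[0])-np.pi/2,a(SV[3]-SV[1])-np.pi/2)
o=get_obs();M=R.from_rotvec(o["orientation"]).as_matrix();print(M)
E
```

```text
B [[649.7931326233627, 7.423396431337991], [491.42033917140975, -35.09868282172023], [528.4190818963673, -179.73154393056487], [687.0286967648566, -133.20313475409523]] [589.17 -85.15  10.  ]
V [[609.4770711652812, -23.413881540521952], [546.7123482190694, -40.330005256889194], [639.7945514906115, -128.9149378581947], [576.6883457868468, -144.69453955436]] [593.17 -84.34  60.  ]
S [[647.6942150062152, 18.514400879239815], [490.7025992648168, -29.214060809868442]] [569.2   -5.35  10.  ]
SV [[638.3509152932252, -126.10025859165421], [579.3542988872956, -140.7875829368012], [609.3424905468809, -19.257778921426393], [551.0963790427882, -36.79947931491154]] [594.54 -80.74  60.  ]
yaw 0.26230724483581536 0.28534638397631285 0.2504407451264288 0.2588432863305594
0.26326106153649786 0.24502415484800302 0.27982660684632865 0.2796948626135469
0.24399204643620592 0.29252541972417373 0.2651154139213794 0.26533462044937384
[[-0.95  0.32  0.  ]
 [ 0.32  0.95 -0.  ]
 [-0.   -0.   -1.  ]]
```

```bash
cat >> h.py <<'E'
VS=np.array([593.8,-82.5,55.]);YAW=0.267
def cl(p): # clamp-frame offset -> world
    c,s=np.cos(YAW),np.sin(YAW);return VS+np.array([c*p[0]-s*p[1],s*p[0]+c*p[1],p[2]])
def to(w,yaw=None):
    o=get_obs();M=R.from_rotvec(o["orientation"]).as_matrix()
    d=M.T@(np.array(w)-o["ee_pos"]);cy=np.arctan2(M[1,1],M[0,1])
    r=0 if yaw is None else (cy-yaw+np.pi)%(2*np.pi)-np.pi
    print("t",round(o["t"],2),"pos",o["ee_pos"],"yaw %.3f q6 %.2f tilt"%(cy,o["qpos"][5]),M[:,2],"F",o["ft_force"],"w %.1f"%o["width"])
    print("delta m",(d/1000).round(4),"roll %.3f"%r,"rows %.1f"%max(np.linalg.norm(d)/41.7,abs(r)/.125))
E
python3 -c "
from h import *
to([451.5,225.4,120],1.468)"
```

```text
t 1.75 pos [197.65 592.91 236.68] yaw 1.249 q6 -0.02 tilt [ 0. -0. -1.] F [ 1.04 -0.49 -0.42] w 87.5
delta m [-0.36 -0.27  0.12] roll -0.219 rows 11.1
```

>>> move_arm:
  deltas:
    - [0,-0.032,-0.024,0.008,-0.044]
    - [0,-0.064,-0.048,0.016,-0.088]
    - [0,-0.096,-0.072,0.024,-0.132]
    - [0,-0.128,-0.096,0.032,-0.176]
    - [0,-0.16,-0.12,0.04,-0.219]

```text
t: 2.17
ee_pos: [312.1, 427.0, 196.5]
orientation: [0.157, 3.137, 0.001]
ft_force: [1.0, 0.4, -0.2]
width: 87.7
```

```bash
python3 -c "
from h import *
to([451.5,225.4,120],1.468)"
```

```text
t 2.17 pos [312.11 427.04 196.52] yaw 1.471 q6 -0.55 tilt [ 0.  0. -1.] F [ 0.99  0.43 -0.22] w 87.7
delta m [-0.16 -0.19  0.08] roll 0.003 rows 6.2
```

>>> move_arm:
  deltas:
    - [0,-0.025,-0.03,0.012,0]
    - [0,-0.05,-0.06,0.025,0]
    - [0,-0.075,-0.09,0.037,0]
    - [0,-0.1,-0.12,0.05,0]
    - [0,-0.125,-0.15,0.062,0.003]

```text
t: 2.58
ee_pos: [421.3, 264.9, 134.4]
orientation: [0.166, 3.137, 0.001]
ft_force: [0.7, 1.7, -1.1]
width: 88.1
```

```bash
python3 -c "
from h import *
to([451.5,225.4,120],1.468)
im=get_image('wrist');cv2.imwrite('pics/w1.png',im)
print(place_of('wrist','tube_centre')[:2])
r=regions_of('wrist','tube_centre')
print(len(r),r[0]['conf'],r[0]['region'].sum())
"
```

```text
t 2.58 pos [421.3  264.87 134.35] yaw 1.465 q6 -0.93 tilt [ 0.  0. -1.] F [ 0.67  1.71 -1.11] w 88.1
delta m [-0.03 -0.04  0.01] roll -0.003 rows 1.2
[{'location': [534.4, 215.9, 14.3], 'conf': 0.84}]
1 0.95 3034
```

View pics/w1.png

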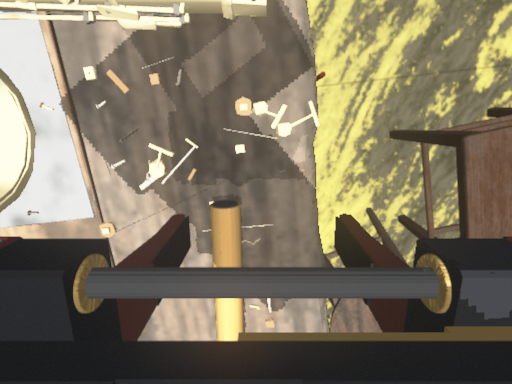

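```bash
cat >> h.py <<'E'
def wray(px):
    o=get_obs();k=calibration("wrist");H=np.array(k["hand_eye"]);K=np.array(k["intrinsics"])
    M=R.from_rotvec(o["orientation"]).as_matrix()
    d=M@H[:3,:3]@np.linalg.inv(K)@np.array([px[0],px[1],1.])
    return o["ee_pos"]+M@H[:3,3],d
def wonz(px,z):
    o,d=wray(px);return o+d*(z-o[2])/d[2]
def wproj(P):
    o=get_obs();k=calibration("wrist");H=np.array(k["hand_eye"]);K=np.array(k["intrinsics"])
    M=R.from_rotvec(o["orientation"]).as_matrix()
    q=M.T@(np.array(P,float)-o["ee_pos"]);q=H[:3,:3].T@(q-H[:3,3]);q=K@q;return q[:2]/q[2]
E
python3 -c "
from h import *
for p in ((212,203),(240,203),(214,265),(241,265),(218,340),(244,340)): print(wonz(p,15))
print(wonz((226,199),30),wonz((226,208),0))
"
```

```text
[429.88 214.39  15.  ]
[432.87 241.51  15.  ]
[496.16 206.25  15.  ]
[499.21 233.95  15.  ]
[587.77 196.78  15.  ]
[590.92 225.5   15.  ]
[423.29 230.95  30.  ] [441.02 224.73   0.  ]
```

>>> move_arm:
  deltas:
    - [0,-0.0145,-0.021,0.007,0]
    - [0,-0.0255,-0.0425,0.015,0]
    - [0,-0.0255,-0.0425,0.05,0]
    - [0,-0.0255,-0.0425,0.085,0]
    - [0,-0.0255,-0.0425,0.11,0]

```text
t: 3.15
ee_pos: [441.1, 222.3, 23.5]
orientation: [0.165, 3.137, 0.001]
ft_force: [-0.4, -0.1, 0.2]
width: 88.1
```

```bash
python3 -c "
from h import *
to([451.5,225.7,17],1.466)"
```

```text
t 3.15 pos [441.06 222.32  23.47] yaw 1.465 q6 -1.02 tilt [ 0.  0. -1.] F [-0.41 -0.08  0.17] w 88.1
delta m [-0.01  0.    0.01] roll -0.001 rows 0.3
```

```bash
sed -i 's/print("delta m",(d\/1000).round(4)/print("delta mm",d.round(1)/' h.py; python3 -c "
from h import *
to([451.5,225.7,17],1.466)"
```

```text
t 3.15 pos [441.06 222.32  23.47] yaw 1.465 q6 -1.02 tilt [ 0.  0. -1.] F [-0.41 -0.08  0.17] w 88.1
delta mm [-10.    4.5   6.5] roll -0.001 rows 0.3
```

>>> move_arm:
  deltas:
    - [0,-0.01,0.0045,0.0065,0]
    - [0,-0.01,0.0045,0.0065,0]
    - [200,-0.01,0.0045,0.0065,0]
    - [255,-0.01,0.0045,0.0065,0]
    - [255,-0.01,0.0045,0.0065,0]

```text
t: 3.57
ee_pos: [452.5, 225.7, 19.8]
orientation: [0.165, 3.135, 0.002]
ft_force: [0.7, 0.3, -0.5]
width: 71.0
```

>>> move_arm:
  deltas:
    - [255,0,0,0,0]
    - [255,0,0,0,0]
    - [255,0,0,0,0]
    - [255,0,0,0,0]

```text
t: 3.9
ee_pos: [451.8, 224.9, 18.6]
orientation: [0.166, 3.137, 0.0]
ft_force: [-0.2, -0.1, 0.0]
width: 44.4
```

```bash
python3 -c "
from h import *
to([451.5,225.7,150],0.267)"
```

```text
t 3.9 pos [451.83 224.93  18.57] yaw 1.465 q6 -1.03 tilt [ 0.  0. -1.] F [-0.16 -0.12  0.01] w 44.4
delta mm [   0.3    0.8 -131.4] roll 1.198 rows 9.6
```

>>> move_arm:
  deltas:
    - [255,0,0,0,0]
    - [255,0,0,0,0]
    - [255,0,0,0,0]
    - [255,0,0,0,0]

```text
t: 4.23
ee_pos: [451.7, 224.9, 18.2]
orientation: [-0.166, -3.137, 0.0]
ft_force: [0.1, 0.0, 1.9]
width: 28.2
```

>>> move_arm:
  deltas:
    - [255,0,0,0,0]
    - [255,0,0,-0.01,0]
    - [255,0,0,-0.025,0]
    - [255,0,0,-0.05,0]
    - [255,0,0,-0.08,0]

```text
t: 4.65
ee_pos: [450.2, 224.2, 98.2]
orientation: [-0.166, -3.134, 0.003]
ft_force: [1.0, 0.3, -1.4]
width: 28.4
```

```bash
python3 -c "
from h import *
to([451.5,225.7,150],0.267)
cv2.imwrite('pics/s2.png',get_image('scene')); cv2.imwrite('pics/w2.png',get_image('wrist'))"
```

```text
t 4.65 pos [450.22 224.19  98.16] yaw 1.465 q6 -1.03 tilt [-0. -0. -1.] F [ 0.97  0.27 -1.36] w 28.4
delta mm [ -0.9   1.5 -51.8] roll 1.198 rows 9.6
```

View pics/s2.png

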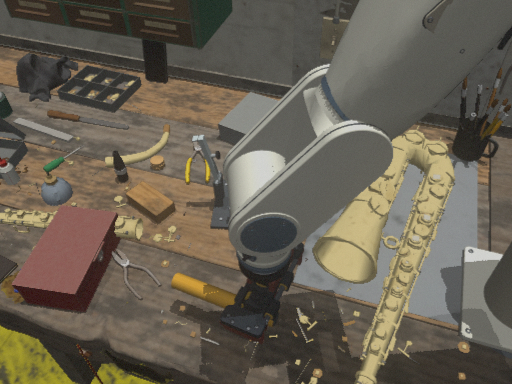

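View pics/w2.png

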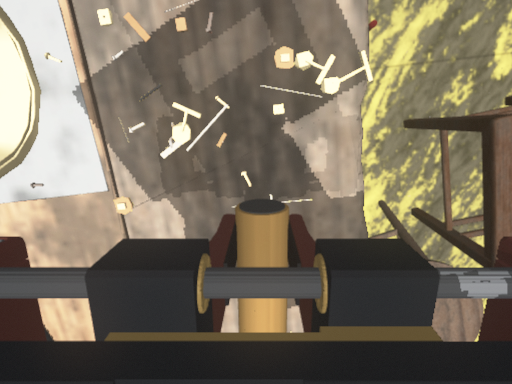

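```bash
python3 -c "
from h import *
for z in (95,60,30,15): print(z,proj('scene',[631,205.5,z]))
"
```

```text
95 [175.08 277.21]
60 [177.83 287.45]
30 [180.06 295.77]
15 [181.14 299.77]
```

>>> move_arm:
  deltas:
    - [255,0,0,-0.015,0.12]
    - [255,0,0,-0.03,0.24]
    - [255,0,0,-0.045,0.36]
    - [255,0,0,-0.06,0.48]
    - [255,0,0,-0.07,0.6]

```text
t: 5.17
ee_pos: [451.5, 224.8, 169.0]
orientation: [-1.095, -2.945, -0.0]
ft_force: [-0.3, -1.3, -1.7]
width: 28.1
```

>>> move_arm:
  deltas:
    - [255,0,0,0,0.12]
    - [255,0,0,0,0.24]
    - [255,0,0,0,0.36]
    - [255,0,0,0,0.48]
    - [255,0,0,0,0.598]

```text
t: 5.58
ee_pos: [451.1, 224.6, 167.7]
orientation: [-1.913, -2.491, 0.001]
ft_force: [-0.1, -0.5, -1.5]
width: 28.0
```

```bash
python3 -c "
from h import *
to(cl([0,82,110]),0.267)
cv2.imwrite('pics/s3.png',get_image('scene')); cv2.imwrite('pics/t3.png',get_image('top'))"
```

```text
t 5.58 pos [451.11 224.64 167.68] yaw 0.261 q6 0.18 tilt [-0. -0. -1.] F [-0.13 -0.5  -1.45] w 28.0
delta mm [-251.6   58.1    2.6] roll -0.006 rows 6.2
```

View pics/s3.png

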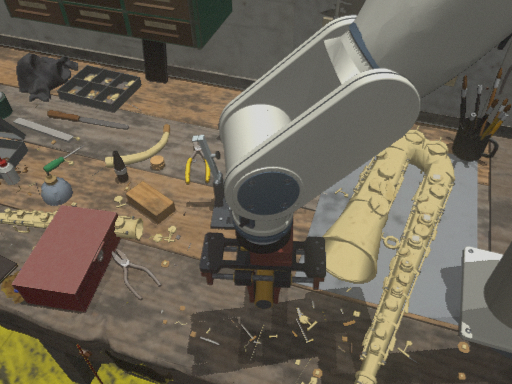

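View pics/t3.png

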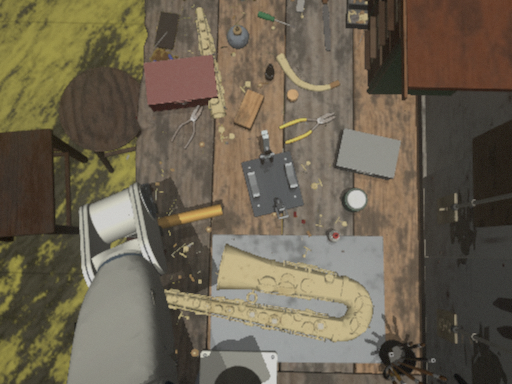

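>>> move_arm:
  deltas:
    - [255,-0.035,0.008,0,-0.005]
    - [255,-0.072,0.016,0,-0.005]
    - [255,-0.109,0.025,0,-0.005]
    - [255,-0.146,0.033,0,-0.005]
    - [255,-0.183,0.042,0,-0.005]

```text
t: 6.1
ee_pos: [540.6, 57.8, 167.8]
orientation: [-1.893, -2.506, 0.001]
ft_force: [0.9, -0.0, -1.7]
width: 28.2
```

>>> move_arm:
  deltas:
    - [255,-0.035,0.008,0,0]
    - [255,-0.06,0.014,0,0]
    - [255,-0.0685,0.016,0,0]
    - [255,-0.0685,0.016,0,0]

```text
t: 6.43
ee_pos: [574.8, -4.0, 167.7]
orientation: [-1.9, -2.502, 0.0]
ft_force: [-0.5, 0.2, -2.0]
width: 28.4
```

```bash
python3 -c "
from h import *
to(cl([0,82,10]),0.267)
cv2.imwrite('pics/s4.png',get_image('scene')); 
im=get_image('top');cv2.imwrite('pics/t4.png',cv2.resize(im[110:240,200:340],None,fx=4,fy=4,interpolation=cv2.INTER_CUBIC))
cv2.imwrite('pics/w4.png',get_image('wrist'))"
```

```text
t 6.43 pos [574.81  -3.95 167.73] yaw 0.272 q6 -0.30 tilt [-0. -0. -1.] F [-0.46  0.2  -2.  ] w 28.4
delta mm [  1.2  -2.4 102.7] roll 0.005 rows 2.5
```

View pics/s4.png

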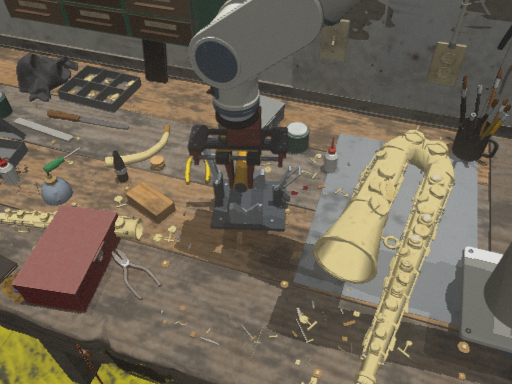

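View pics/t4.png

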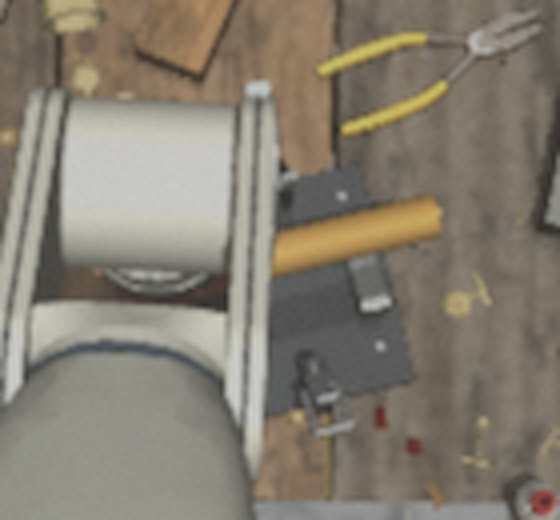

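View pics/w4.png

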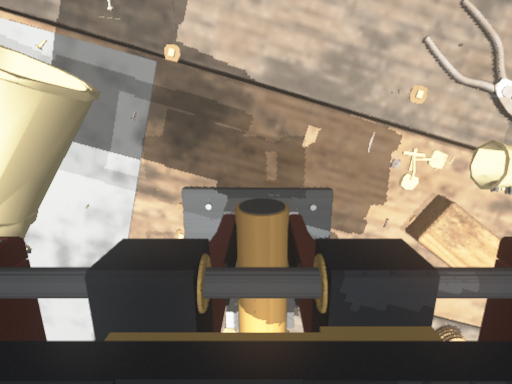

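```bash
python3 -c "
from h import *
for z in (150,165,180): print(z,(wonz((262,200),z)-get_obs()['ee_pos']), (wonz((262,212),z)-get_obs()['ee_pos'])@np.array([-.264,.9646,0]),(wonz((262,200),z)-get_obs()['ee_pos'])@np.array([-.264,.9646,0]))
"
```

```text
150 [ -4.86  18.07 -17.75] 11.088352236162471 18.71413665342382
165 [-6.03 22.29 -2.75] 16.15986902400736 23.09706073773388
180 [-7.21 26.52 12.25] 21.231385811852245 27.47998482204394
```

>>> move_arm:
  deltas:
    - [255,0.001,-0.0012,0.035,0.005]
    - [255,0.001,-0.0012,0.065,0.005]
    - [255,0.001,-0.0012,0.08,0.005]
    - [255,0.001,-0.0012,0.09,0.005]
    - [255,0.001,-0.0012,0.095,0.005]

```text
t: 7.0
ee_pos: [571.6, -0.2, 71.9]
orientation: [-1.902, -2.498, 0.002]
ft_force: [-0.4, 0.9, -1.4]
width: 28.1
```

>>> move_arm:
  deltas:
    - [255,0,0,0.004,0]
    - [255,0,0,0.008,0]
    - [255,0,0,0.011,0]
    - [255,0,0,0.013,0]
    - [255,0,0,0.014,0]

```text
t: 7.42
ee_pos: [573.2, -1.6, 59.6]
orientation: [1.906, 2.497, 0.001]
ft_force: [-1.2, -0.1, 1.0]
width: 28.5
```

```bash
python3 -c "
from h import *
to(cl([0,82,3]),0.267)
im=get_image('scene');cv2.imwrite('pics/s5.png',cv2.resize(im[100:240,150:330],None,fx=4,fy=4,interpolation=cv2.INTER_CUBIC)) 
im=get_image('top');cv2.imwrite('pics/t5.png',cv2.resize(im[110:240,200:340],None,fx=4,fy=4,interpolation=cv2.INTER_CUBIC))
cv2.imwrite('pics/w5.png',get_image('wrist'))"
```

```text
t 7.42 pos [573.22  -1.63  59.64] yaw 0.267 q6 -0.29 tilt [ 0. -0. -1.] F [-1.16 -0.09  0.98] w 28.5
delta mm [-1.4 -1.5  1.6] roll -0.000 rows 0.1
```

View pics/s5.png

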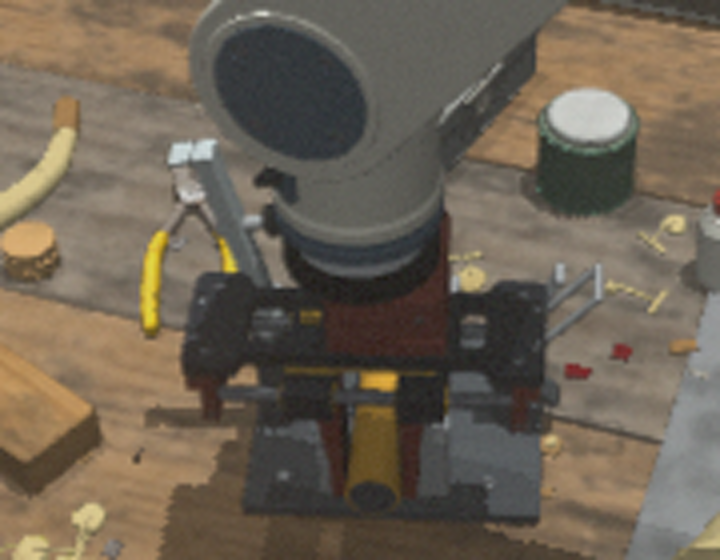

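View pics/t5.png

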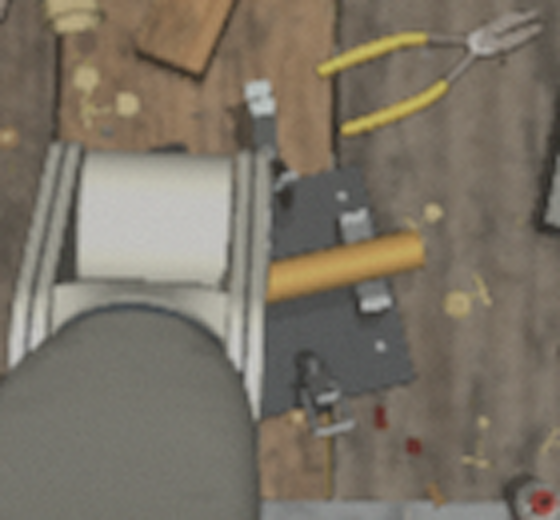

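View pics/w5.png

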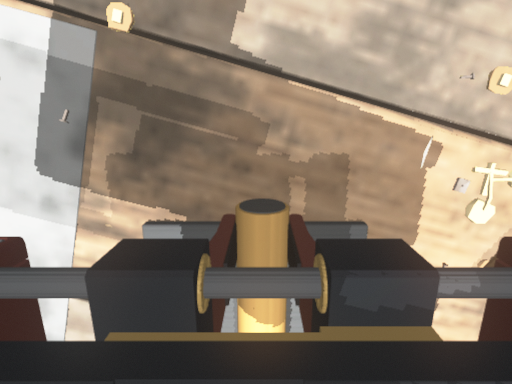

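```bash
cat >> h.py <<'E'
def inv(w):
    d=np.array(w)-VS;c,s=np.cos(YAW),np.sin(YAW);return np.array([c*d[0]+s*d[1],-s*d[0]+c*d[1],d[2]])
E
python3 -c "
from h import *
print(inv(onz('top',(424/4+200-.4,250/4+110-.4),60)))
print(inv(onz('top',(355/4+200-.4,218/4+110-.4),60)),inv(onz('top',(376/4+200-.4,300/4+110-.4),60)))
print(inv(onz('scene',(372/4+150-.4,494/4+100-.4),55)),inv(get_obs()['ee_pos']))
for z in (42,57,72): print(inv(wonz((262,200),z)),inv(wonz((262,214),z)))
"
```

```text
[ -3.79 -99.47   5.  ]
[ 30.47 -57.52   5.  ] [-30.41 -57.29   5.  ]
[  3.52 102.13   0.  ] [ 1.39 83.43  4.59]
[  1.64 102.17 -13.  ] [  1.64  93.27 -13.  ]
[  1.62 106.57   2.  ] [ 1.63 98.47  2.  ]
[  1.6  110.97  17.  ] [  1.61 103.68  17.  ]
```

>>> move_arm:
  deltas:
    - [255,-0.0012,-0.001,0,0]
    - [255,-0.0025,-0.001,0,0]
    - [255,-0.0025,-0.001,0.001,0]
    - [255,-0.0025,-0.001,0.002,0]
    - [255,-0.0025,-0.001,0.002,0]

```text
t: 7.98
ee_pos: [572.7, -4.4, 57.8]
orientation: [1.906, 2.497, -0.0]
ft_force: [-3.3, 0.6, 7.2]
width: 28.7
```

>>> move_arm:
  deltas:
    - [100,0,0,0,0]
    - [100,0,0,0,0]
    - [100,0,0,0,0]
    - [100,0,0,0,0]
    - [100,0,0,0,0]

```text
t: 8.4
ee_pos: [572.6, -4.3, 57.1]
orientation: [-1.906, -2.497, 0.0]
ft_force: [-0.0, 0.1, 0.2]
width: 52.9
```

```bash
python3 -c "
from h import *
to(cl([0,82,3]),-1.304)
cv2.imwrite('pics/w6.png',get_image('wrist'))"
```

```text
t 8.4 pos [572.63  -4.3   57.05] yaw 0.267 q6 -0.30 tilt [-0. -0. -1.] F [-0.02  0.12  0.22] w 52.9
delta mm [ 1.  -0.2 -0.9] roll 1.571 rows 12.6
```

View pics/w6.png

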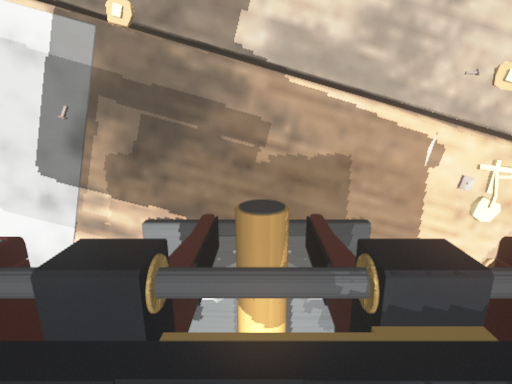

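>>> move_arm:
  deltas:
    - [100,0,0,-0.03,0]
    - [100,0,0,-0.07,0]
    - [100,0,0,-0.11,0.12]
    - [100,0,0,-0.15,0.24]
    - [100,0,0,-0.185,0.36]

```text
t: 8.87
ee_pos: [572.7, -4.3, 244.7]
orientation: [2.328, 2.108, 0.001]
ft_force: [0.3, 0.0, 0.1]
width: 53.2
```

>>> move_arm:
  deltas:
    - [100,0,0,0,0.12]
    - [100,0,0,0,0.24]
    - [100,0,0,0,0.36]
    - [100,0,0,0,0.48]
    - [100,0,0,0,0.6]

```text
t: 9.28
ee_pos: [572.5, -4.2, 242.2]
orientation: [2.848, 1.327, 0.0]
ft_force: [0.7, 0.0, -0.0]
width: 53.5
```

>>> move_arm:
  deltas:
    - [100,0,0,0,0.12]
    - [100,0,0,0,0.24]
    - [100,0,0,0,0.36]
    - [100,0,0,0,0.48]
    - [100,0,0,0,0.611]

```text
t: 9.7
ee_pos: [572.5, -4.2, 242.0]
orientation: [-3.114, -0.418, 0.0]
ft_force: [0.0, 0.8, 0.4]
width: 53.4
```

```bash
python3 -c "
from h import *
to(cl([90,0,185]),-1.304)
im=get_image('scene');cv2.imwrite('pics/s7.png',cv2.resize(im[100:240,150:330],None,fx=4,fy=4,interpolation=cv2.INTER_CUBIC)) 
cv2.imwrite('pics/w7.png',get_image('wrist'))
for c in ('scene','wrist'):
  for n in ('bar_grip','keeper_corner','tube_centre'):
    r=place_of(c,n)
    if r: print(c,n,r[0]['conf'],inv(r[0]['location']))
"
```

```text
t 9.7 pos [572.46  -4.22 242.03] yaw -1.304 q6 1.28 tilt [-0. -0. -1.] F [0.04 0.76 0.35] w 53.4
delta mm [89.9 81.1  2. ] roll 0.000 rows 2.9
scene bar_grip 0.87 [ 87.38  -2.34 138.  ]
scene keeper_corner 0.6 [ 98.52  -2.17 140.7 ]
scene tube_centre 0.95 [-2.6  -0.02  1.5 ]
wrist bar_grip 0.65 [ 85.69   1.34 132.1 ]
wrist keeper_corner 0.82 [ 99.41   0.7  140.7 ]
wrist tube_centre 0.61 [ 0.13 -0.66 -1.9 ]
```

View pics/s7.png

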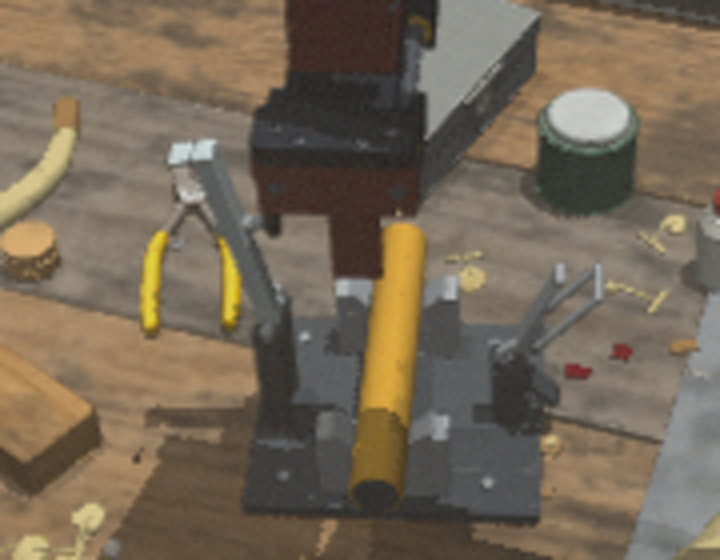

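View pics/w7.png

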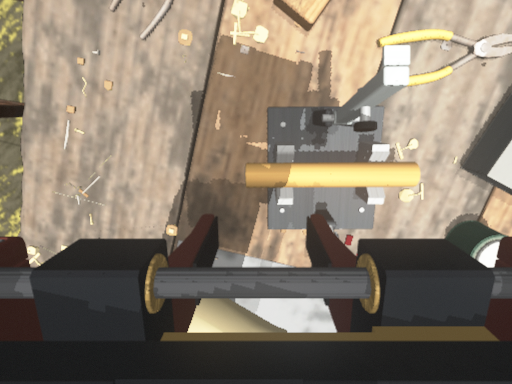

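```bash
python3 -c "
from h import *
for p in ((397,50),(397,62),(397,82)): print(inv(wonz(p,205)),inv(wonz(p,200)))
for p in ((286,152),(286,198),(377,152),(377,198)): print('cap',inv(wonz(p,60)))
for p in((246,175),(419,175)): print('tube',inv(wonz(p,58)))
print('scenebar',inv(onz('scene',(192/4+150,152/4+100),208)))
"
```

```text
[106.61   1.76 150.  ] [107.66  -0.4  145.  ]
[100.01   0.93 150.  ] [100.89  -1.25 145.  ]
[ 88.73  -0.48 150.  ] [ 89.3  -2.7 145. ]
cap [28.45 53.59  5.  ]
cap [-26.61  51.99   5.  ]
cap [ 29.3  -51.21   5.  ]
cap [-25.72 -57.13   5.  ]
tube [ 0.69 99.91  3.  ]
tube [   2.36 -104.58    3.  ]
scenebar [ 95.77   8.75 153.  ]
```

>>> move_arm:
  deltas:
    - [100,0.03,0.027,0,0]
    - [100,0.06,0.054,0,0]
    - [100,0.088,0.08,0,0]
    - [100,0.0905,0.0815,0,0]
    - [100,0.0905,0.0815,0,0]

```text
t: 10.52
ee_pos: [682.9, -59.3, 241.3]
orientation: [-3.112, -0.427, 0.0]
ft_force: [-0.5, 0.1, -0.3]
width: 53.4
```

```bash
python3 -c "
from h import *
to(cl([90.5,-.5,138]),-1.304);print(inv(get_obs()['ee_pos']))
cv2.imwrite('pics/w8.png',get_image('wrist'))
for c in ('wrist',):
  for n in ('bar_grip','keeper_corner','clamp_bar_hinge'):
    r=place_of(c,n)
    if r: print(c,n,r[0]['conf'],inv(r[0]['location']))
"
```

```text
t 10.52 pos [682.87 -59.31 241.32] yaw -1.298 q6 1.19 tilt [-0.  0. -1.] F [-0.48  0.08 -0.28] w 53.4
delta mm [-1.5 -0.6 48.3] roll 0.006 rows 1.2
[ 92.04  -1.13 186.32]
wrist bar_grip 0.75 [ 85.86   3.47 133.4 ]
wrist clamp_bar_hinge 0.9 [68.67  0.91 31.  ]
```

View pics/w8.png

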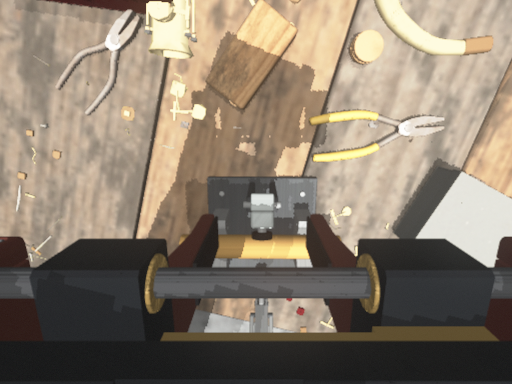

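>>> move_arm:
  deltas:
    - [100,-0.003,0,0.025,0.006]
    - [100,-0.003,0,0.045,0.006]
    - [150,-0.003,0,0.053,0.006]
    - [255,-0.003,0,0.053,0.006]
    - [255,-0.003,0,0.053,0.006]

```text
t: 11.13
ee_pos: [678.5, -58.8, 189.6]
orientation: [-3.113, -0.419, 0.0]
ft_force: [-0.2, 0.7, 0.0]
width: 36.7
```

>>> move_arm:
  deltas:
    - [255,0,0,0,0]
    - [255,0,0,0,0]
    - [255,0,0,0,0]
    - [255,0,0,0,0]
    - [255,0,0,0,0]

```text
t: 11.55
ee_pos: [679.8, -60.0, 190.5]
orientation: [3.112, 0.417, 0.004]
ft_force: [1.3, -4.5, 4.5]
width: 15.8
```

```bash
python3 -c "
from h import *
to(cl([90.5,-.5,138]),-1.304);print(inv(get_obs()['ee_pos']))
cv2.imwrite('pics/w9.png',get_image('wrist'))
im=get_image('scene');cv2.imwrite('pics/s9.png',cv2.resize(im[100:240,150:330],None,fx=4,fy=4,interpolation=cv2.INTER_CUBIC)) 
"
```

```text
t 11.55 pos [679.78 -60.04 190.48] yaw -1.304 q6 1.20 tilt [ 0. -0. -1.] F [ 1.34 -4.49  4.49] w 15.8
delta mm [ 1.7 -0.5 -2.5] roll -0.000 rows 0.1
[ 88.85  -1.02 135.48]
```

View pics/w9.png

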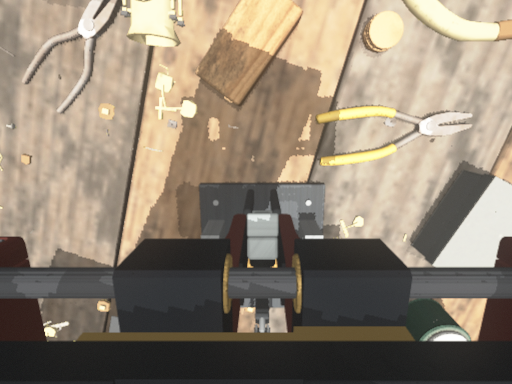

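View pics/s9.png

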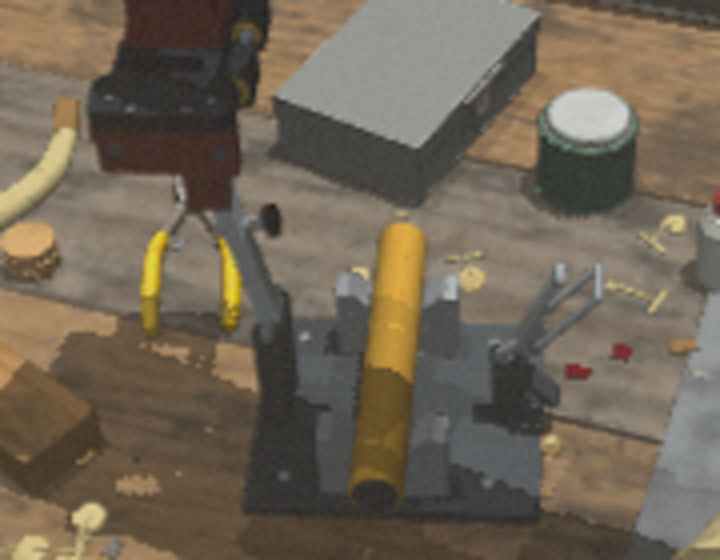

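>>> move_arm:
  deltas:
    - [255,-0.0155,0,-0.0022,0]
    - [255,-0.0313,0,-0.0022,0]
    - [255,-0.0468,0,0.0003,0]
    - [255,-0.0618,0,0.005,0]
    - [255,-0.076,0,0.012,0]

```text
t: 12.07
ee_pos: [607.1, -79.9, 179.7]
orientation: [3.112, 0.417, 0.009]
ft_force: [0.4, -4.9, 8.8]
width: 16.0
```

```bash
python3 -c "
from h import *
to(cl([0,0,0]),-1.304);p=inv(get_obs()['ee_pos']);print(p,np.arctan2(p[2]-33,66-p[0]),np.hypot(p[2]-33,66-p[0]))
im=get_image('scene');cv2.imwrite('pics/s10.png',cv2.resize(im[100:240,150:330],None,fx=4,fy=4,interpolation=cv2.INTER_CUBIC)) 
"
```

```text
t 12.07 pos [607.11 -79.87 179.71] yaw -1.304 q6 1.15 tilt [ 0.01 -0.   -1.  ] F [ 0.36 -4.93  8.79] w 16.0
delta mm [-14.2  -1.3 124.6] roll -0.000 rows 3.0
[ 13.53  -0.97 124.71] 1.0511455233394191 105.65488650621388
```

View pics/s10.png

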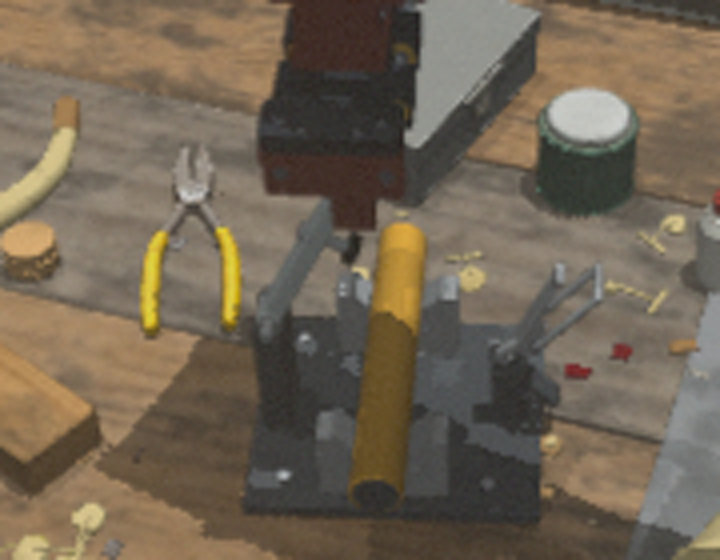

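>>> move_arm:
  deltas:
    - [255,-0.0131,0,0.0091,0]
    - [255,-0.0247,0,0.0198,0]
    - [255,-0.0346,0,0.0321,0]
    - [255,-0.0425,0,0.0458,0]
    - [255,-0.0476,0,0.0585,0]

```text
t: 12.53
ee_pos: [558.0, -93.2, 118.9]
orientation: [3.112, 0.418, -0.002]
ft_force: [-5.3, -10.2, 6.1]
width: 15.8
```

```bash
python3 -c "
from h import *
to(cl([0,0,0]),-1.304);p=inv(get_obs()['ee_pos']);print(p,np.arctan2(p[2]-33,66-p[0]),np.hypot(p[2]-33,66-p[0]))
"
```

```text
t 12.53 pos [558.   -93.17 118.91] yaw -1.304 q6 1.12 tilt [-0. -0. -1.] F [ -5.29 -10.21   6.11] w 15.8
delta mm [37.5 -0.9 63.8] roll 0.000 rows 1.8
[-37.34  -0.84  63.91] 0.29061389831011736 107.86655708179963
```

>>> move_arm:
  deltas:
    - [255,0,0,0.008,0]
    - [255,-0.001,0,0.014,0]
    - [255,-0.001,0,0.018,0]
    - [255,-0.001,0,0.02,0]

```text
t: 12.87
ee_pos: [554.8, -93.9, 97.6]
orientation: [3.113, 0.418, -0.012]
ft_force: [-12.8, -16.2, 5.8]
width: 16.1
```

```bash
python3 -c "
from h import *
to(cl([0,0,0]),-1.304);p=inv(get_obs()['ee_pos']);print(p,np.arctan2(p[2]-33,66-p[0]),np.hypot(p[2]-33,66-p[0]))
im=get_image('scene');cv2.imwrite('pics/s11.png',cv2.resize(im[100:240,150:330],None,fx=4,fy=4,interpolation=cv2.INTER_CUBIC)) 
"
```

```text
t 12.87 pos [554.76 -93.94  97.58] yaw -1.304 q6 1.12 tilt [-0.01 -0.   -1.  ] F [-12.76 -16.24   5.81] w 16.1
delta mm [41.  -0.7 42.3] roll 0.000 rows 1.4
[-40.68  -0.74  42.58] 0.08955632311072703 107.10853840890427
```

View pics/s11.png

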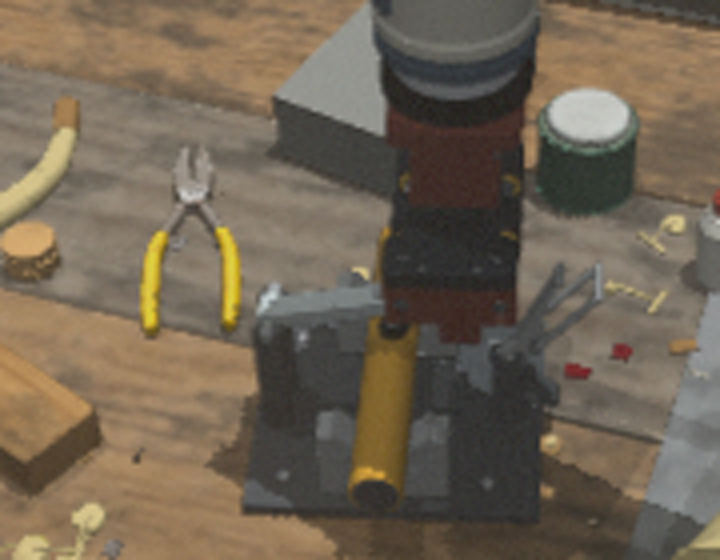

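>>> move_arm:
  deltas:
    - [255,0.001,0,0.002,0]
    - [160,0.001,0,0.002,0]
    - [150,0.001,0,0.002,0]
    - [150,0.001,0,0.002,0]
    - [150,0.001,0,-0.01,0]

```text
t: 13.33
ee_pos: [558.4, -91.1, 107.3]
orientation: [-3.112, -0.418, 0.005]
ft_force: [-0.6, 0.3, 0.1]
width: 35.3
```

>>> move_arm:
  deltas:
    - [150,0,0,-0.02,0]
    - [150,0,0,-0.05,0]
    - [150,0,0,-0.08,0]
    - [150,0,0,-0.12,0]

```text
t: 13.67
ee_pos: [558.5, -91.0, 229.4]
orientation: [-3.112, -0.419, 0.004]
ft_force: [0.8, 0.5, 0.3]
width: 36.0
```

```bash
python3 -c "
from h import *
to(cl([-101,0,80]),-1.304);p=inv(get_obs()['ee_pos']);print(p)
im=get_image('scene');cv2.imwrite('pics/s12.png',cv2.resize(im[100:240,150:330],None,fx=4,fy=4,interpolation=cv2.INTER_CUBIC)) 
cv2.imwrite('pics/w12.png',get_image('wrist'))
for c in ('scene','wrist'):
  for n in ('bail_crossbar','bail_pivot','lever_tip','lever_pivot','keeper_corner','tube_centre','bar_grip'):
    r=place_of(c,n)
    if r: print(c,n,r[0]['conf'],inv(r[0]['location']))
"
```

```text
t 13.67 pos [558.5  -90.99 229.4 ] yaw -1.303 q6 1.12 tilt [-0.  0. -1.] F [0.78 0.45 0.29] w 36.0
delta mm [-64.5   1.2  94.6] roll 0.001 rows 2.7
[-36.29   1.12 174.4 ]
scene bail_crossbar 0.53 [-109.83   -2.41   66.1 ]
scene bail_pivot 0.67 [-89.08  -2.38  22.4 ]
scene lever_tip 0.51 [-93.36  -2.46  57.5 ]
scene lever_pivot 0.56 [-71.08  -3.26  12.5 ]
scene keeper_corner 0.73 [-45.82  -1.88  41.7 ]
scene tube_centre 0.87 [ 1.01 -3.9  -1.6 ]
scene bar_grip 0.71 [-44.53  -0.57  42.1 ]
wrist bail_crossbar 0.7 [-110.46   -0.16   61.  ]
wrist bail_pivot 0.65 [-81.25   0.87  23.4 ]
wrist lever_tip 0.55 [-96.2   0.4  60.2]
wrist lever_pivot 0.69 [-72.12  -1.01  15.7 ]
wrist keeper_corner 0.56 [-50.22  -0.16  44.4 ]
wrist tube_centre 0.86 [-0.18  0.46 -1.  ]
wrist bar_grip 0.97 [-45.31   3.79  36.7 ]
```

View pics/s12.png

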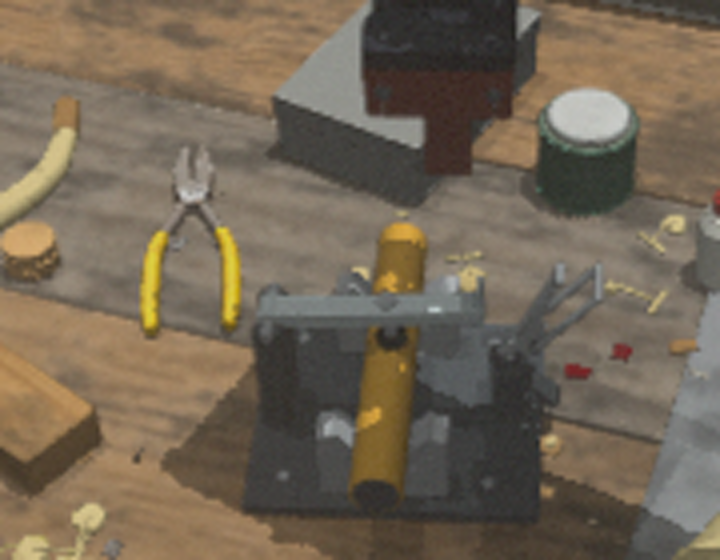

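View pics/w12.png

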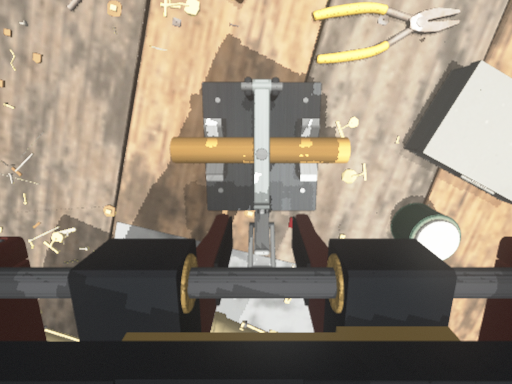

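```bash
cat >> h.py <<'E'
def ony(c,px,y):
    o,d=wray(px) if c=='wrist' else ray(c,px)
    a=inv(o);b=inv(o+d)-a
    return a+b*(y-a[1])/b[1]
E
python3 -c "
from h import *
for n,p in (('cross',(600,282)),('levertip',(560,270)),('hinge',(266,297)),('nose',(482,285)),('leverpiv',(508,348))):
  print(n,ony('scene',(p[0]/4+150-.4,p[1]/4+100-.4),-0.5))
im=get_image('wrist');cv2.imwrite('pics/w13.png',cv2.resize(im[190:340,200:330],None,fx=4,fy=4,interpolation=cv2.INTER_CUBIC))
"
```

```text
cross [-114.47   -0.5    62.32]
levertip [-92.55  -0.5   70.39]
hinge [69.19 -0.5  43.07]
nose [-50.48  -0.5   57.36]
leverpiv [-65.21  -0.5    8.51]
```

View pics/w13.png

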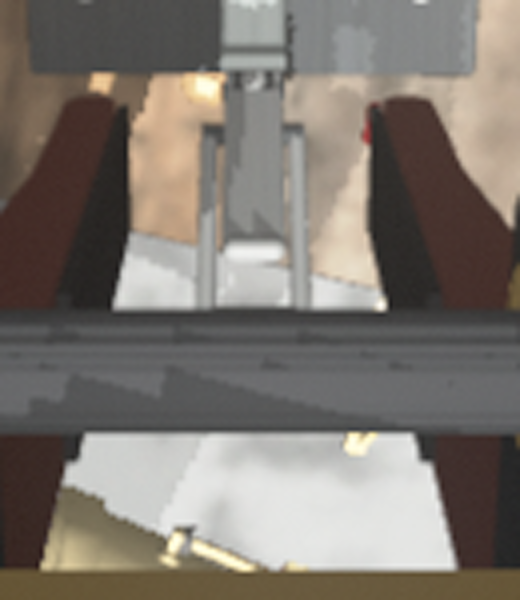

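>>> move_arm:
  deltas:
    - [110,-0.035,0.001,0.02,0]
    - [110,-0.066,0.001,0.045,0]
    - [110,-0.0675,0.001,0.062,0]
    - [110,-0.0675,0.001,0.064,0]
    - [110,-0.0675,0.001,0.064,0]

```text
t: 14.93
ee_pos: [494.7, -110.6, 164.3]
orientation: [-3.113, -0.417, 0.002]
ft_force: [0.3, -0.9, 0.1]
width: 49.7
```

```bash
python3 -c "
from h import *
to(cl([-104,0,56.5]),-1.304);p=inv(get_obs()['ee_pos']);print(p)
im=get_image('scene');cv2.imwrite('pics/s14.png',cv2.resize(im[120:220,220:340],None,fx=6,fy=6,interpolation=cv2.INTER_CUBIC)) 
im=get_image('wrist');cv2.imwrite('pics/w14.png',im)
for c in ('scene','wrist'):
  for n in ('bail_crossbar','bail_pivot','lever_tip'):
    r=place_of(c,n)
    if r: print(c,n,r[0]['conf'],inv(r[0]['location']))
"
```

```text
t 14.93 pos [ 494.7  -110.56  164.34] yaw -1.304 q6 1.06 tilt [-0.  0. -1.] F [ 0.25 -0.86  0.13] w 49.7
delta mm [-1.  -0.9 52.8] roll -0.000 rows 1.3
[-102.99   -0.92  109.34]
scene bail_crossbar 0.63 [-106.24   -2.56   66.1 ]
scene bail_pivot 0.44 [-87.    -1.19  23.4 ]
scene lever_tip 0.56 [-95.57  -2.58  58.2 ]
wrist bail_crossbar 0.88 [-115.89   -1.06   61.8 ]
wrist bail_pivot 0.73 [-83.23  -1.08  24.2 ]
wrist lever_tip 0.6 [-94.08   2.1   59.6 ]
```

View pics/s14.png

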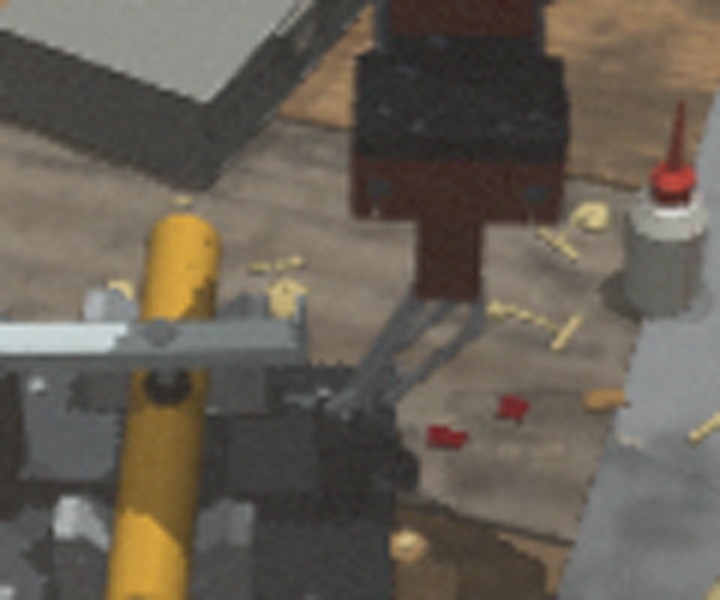

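View pics/w14.png

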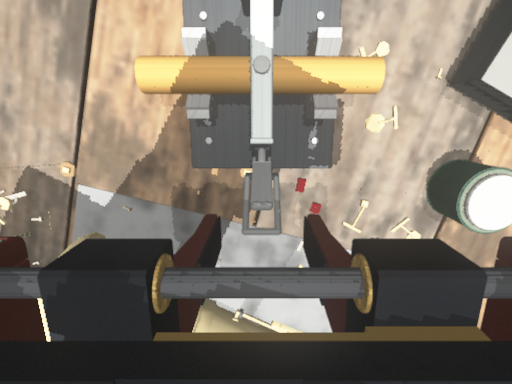

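```bash
python3 -c "
from h import *
for z in (115,118,121,124,127):
  a=inv(wonz((262,229),z));print('cross',a,'r',np.hypot(a[0]+75,a[2]-27),np.arctan2(a[2]-27,a[0]+75)); b=inv(wonz((262,208),z));print('   levend',b,np.hypot(b[0]+73,b[2]-13.2))
"
```

```text
cross [-115.44   -1.09   60.  ] r 52.19666163276776 2.457171880652783
   levend [-99.12  -1.08  60.  ] 53.59557341906978
cross [-114.23   -1.09   63.  ] r 53.24283168066 2.399071772615577
   levend [-98.15  -1.08  63.  ] 55.79153453733281
cross [-113.01   -1.08   66.  ] r 54.46147999855234 2.3433903523609723
   levend [-97.19  -1.07  66.  ] 58.075606503050395
cross [-111.8    -1.08   69.  ] r 55.84131553230579 2.2903024720385745
   levend [-96.22  -1.07  69.  ] 60.4378004573226
cross [-110.59   -1.08   72.  ] r 57.37070921308661 2.239908983875676
   levend [-95.25  -1.06  72.  ] 62.86931116448144
```

>>> move_arm:
  deltas:
    - [110,-0.003,0,0.025,0]
    - [110,-0.003,0,0.045,0]
    - [140,-0.003,0,0.055,0]
    - [200,-0.003,0,0.055,0]
    - [200,-0.003,0,0.055,0]

```text
t: 15.75
ee_pos: [491.9, -111.3, 109.6]
orientation: [-3.113, -0.418, 0.001]
ft_force: [0.2, 1.0, 0.7]
width: 33.5
```

>>> move_arm:
  deltas:
    - [200,0,0,0,0]
    - [200,0,0,0,0]
    - [200,0,0,0,0]

```text
t: 16.0
ee_pos: [492.4, -111.3, 110.3]
orientation: [3.113, 0.418, 0.002]
ft_force: [0.5, 0.6, -2.1]
width: 28.2
```

```bash
python3 -c "
from h import *
to(cl([-106,0,54]),-1.304);p=inv(get_obs()['ee_pos']);print(p)
im=get_image('scene');cv2.imwrite('pics/s15.png',cv2.resize(im[120:220,220:340],None,fx=6,fy=6,interpolation=cv2.INTER_CUBIC)) 
im=get_image('wrist');cv2.imwrite('pics/w15.png',im)
"
```

```text
t 16.0 pos [ 492.41 -111.32  110.34] yaw -1.304 q6 1.06 tilt [ 0. -0. -1.] F [ 0.54  0.55 -2.11] w 28.2
delta mm [-0.6 -1.   1.3] roll -0.000 rows 0.0
[-105.4    -1.05   55.34]
```

View pics/s15.png

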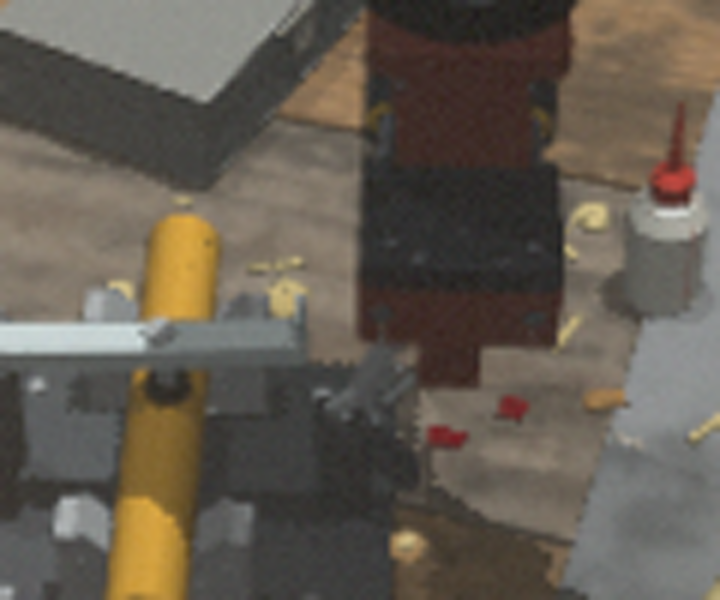

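View pics/w15.png

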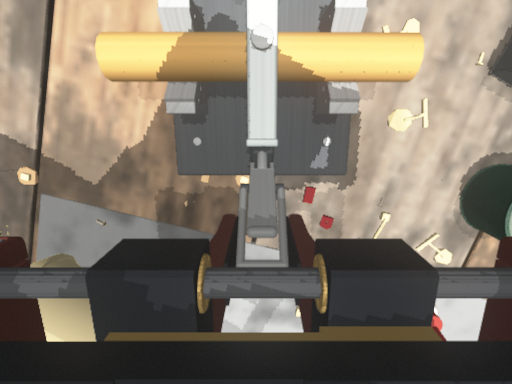

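>>> move_arm:
  deltas:
    - [200,0.0076,0,-0.0056,0]
    - [200,0.0158,0,-0.0094,0]
    - [200,0.0246,0,-0.0114,0]
    - [200,0.0336,0,-0.0117,0]
    - [200,0.0425,0,-0.0102,0]

```text
t: 16.52
ee_pos: [533.5, -100.2, 121.1]
orientation: [3.113, 0.418, -0.0]
ft_force: [0.5, 0.5, -0.3]
width: 21.9
```

```bash
python3 -c "
from h import *
to(cl([-106,0,54]),-1.304);p=inv(get_obs()['ee_pos']);print(p)
im=get_image('scene');cv2.imwrite('pics/s16.png',cv2.resize(im[120:220,220:340],None,fx=6,fy=6,interpolation=cv2.INTER_CUBIC)) 
im=get_image('wrist');cv2.imwrite('pics/w16.png',im)
for c in ('scene','wrist'):
  for n in ('bail_crossbar','lever_tip'):
    r=place_of(c,n)
    if r: print(c,n,r[0]['conf'],inv(r[0]['location']))
"
```

```text
t 16.52 pos [ 533.5  -100.18  121.12] yaw -1.304 q6 1.10 tilt [ 0. -0. -1.] F [ 0.53  0.5  -0.28] w 21.9
delta mm [-43.2  -1.1  12.1] roll -0.000 rows 1.1
[-62.83  -1.15  66.12]
scene bail_crossbar 0.66 [67.59 -3.04 32.7 ]
scene lever_tip 0.6 [-79.17  -3.64  64.1 ]
wrist lever_tip 0.71 [-80.1  -1.   66.2]
```

View pics/s16.png

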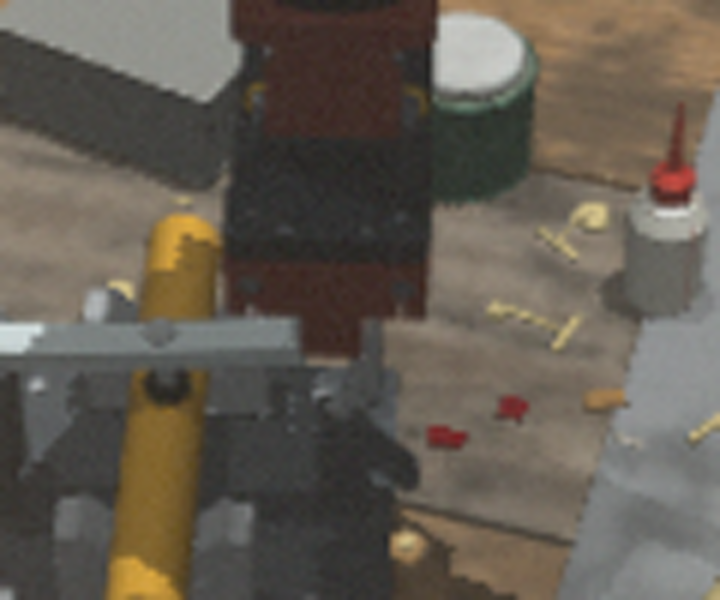

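View pics/w16.png

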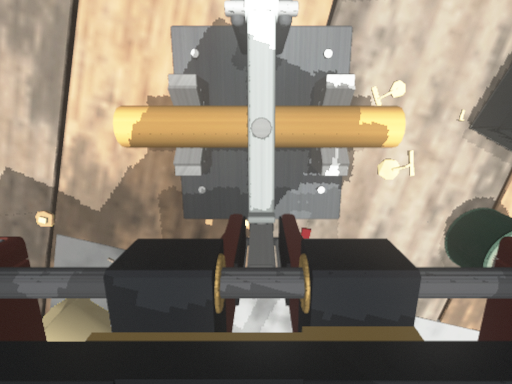

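>>> move_arm:
  deltas:
    - [150,0,0,0,0]
    - [130,0,0,0,0]
    - [130,0,0,-0.02,0]
    - [130,0,0,-0.05,0]
    - [130,0.02,0,-0.09,0]

```text
t: 17.23
ee_pos: [546.5, -95.2, 205.7]
orientation: [-3.112, -0.416, 0.012]
ft_force: [0.9, -0.5, -0.5]
width: 42.9
```

```bash
python3 -c "
from h import *
to(cl([-106,0,54]),-1.304);p=inv(get_obs()['ee_pos']);print(p)
im=get_image('scene');cv2.imwrite('pics/s17.png',cv2.resize(im[120:220,220:340],None,fx=6,fy=6,interpolation=cv2.INTER_CUBIC)) 
im=get_image('wrist');cv2.imwrite('pics/w17.png',im)
for c in ('scene','wrist'):
  for n in ('bail_crossbar','lever_tip','bail_pivot'):
    r=place_of(c,n)
    if r: print(c,n,r[0]['conf'],inv(r[0]['location']))
"
```

```text
t 17.23 pos [546.49 -95.19 205.69] yaw -1.305 q6 1.11 tilt [-0.01  0.   -1.  ] F [ 0.87 -0.47 -0.51] w 42.9
delta mm [-56.3   0.6  97.1] roll -0.001 rows 2.7
[-48.98   0.24 150.69]
scene bail_crossbar 0.45 [-76.05  -6.26  77.3 ]
scene lever_tip 0.62 [-79.88   0.18  65.7 ]
scene bail_pivot 0.44 [-85.34  -0.81  24.3 ]
wrist bail_crossbar 0.95 [-75.65  -1.39  74.6 ]
wrist lever_tip 0.58 [-80.68  -3.12  63.  ]
wrist bail_pivot 0.73 [-80.68  -0.84  26.5 ]
```

View pics/s17.png

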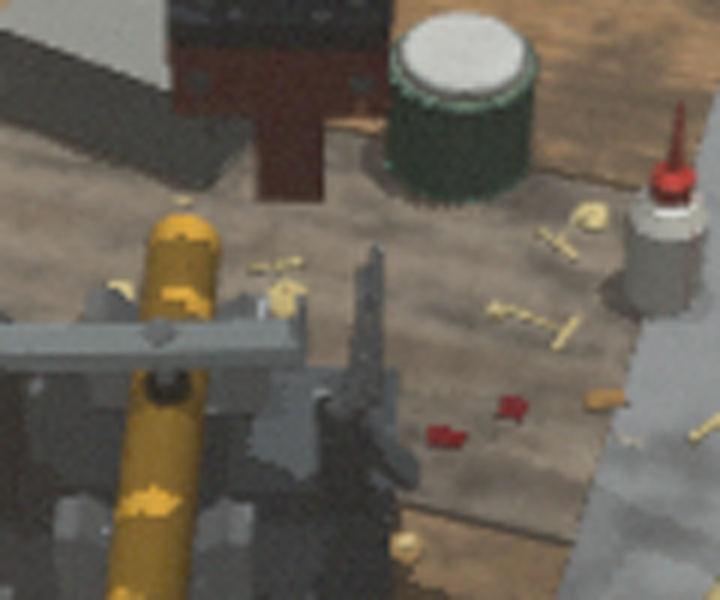

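View pics/w17.png

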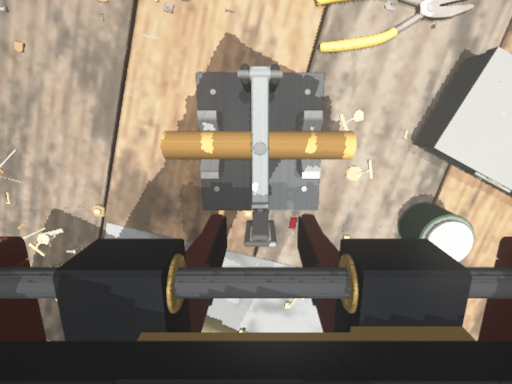

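>>> move_arm:
  deltas:
    - [160,-0.03,0.001,0,0]
    - [195,-0.045,0.001,0.01,0]
    - [195,-0.047,0.001,0.03,0]
    - [195,-0.047,0.001,0.05,0]
    - [195,-0.047,0.001,0.05,0]

```text
t: 18.05
ee_pos: [502.4, -108.1, 153.4]
orientation: [-3.111, -0.417, 0.011]
ft_force: [-0.4, 0.1, -0.9]
width: 21.3
```

```bash
python3 -c "
from h import *
to(cl([-96,-.8,78]),-1.304);p=inv(get_obs()['ee_pos']);print(p)
im=get_image('wrist');cv2.imwrite('pics/w18.png',cv2.resize(im[180:340,200:330],None,fx=3.7,fy=3.7,interpolation=cv2.INTER_CUBIC))
"
```

```text
t 18.05 pos [ 502.39 -108.08  153.38] yaw -1.305 q6 1.07 tilt [-0.01  0.   -1.  ] F [-0.37  0.1  -0.93] w 21.3
delta mm [-0.9  0.3 20.4] roll -0.001 rows 0.5
[-94.92  -0.56  98.38]
```

View pics/w18.png

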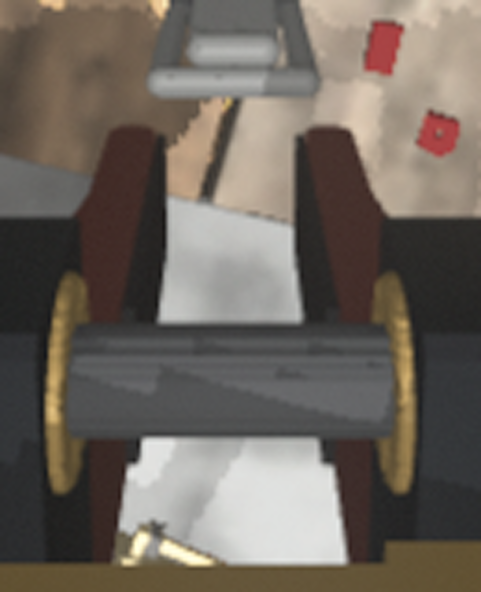

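>>> move_arm:
  deltas:
    - [195,0,0,0.02,0]
    - [195,0.008,0,0.02,0]
    - [195,0.016,0,0.02,0]
    - [195,0.022,0,0.02,0]
    - [195,0.028,0,0.02,0]

```text
t: 18.52
ee_pos: [534.5, -101.0, 138.2]
orientation: [3.113, 0.418, 0.003]
ft_force: [0.3, 0.7, -0.6]
width: 20.5
```

```bash
python3 -c "
from h import *
to(cl([-96,-.8,78]),-1.304);p=inv(get_obs()['ee_pos']);print(p)
im=get_image('scene');cv2.imwrite('pics/s19.png',cv2.resize(im[120:220,220:340],None,fx=6,fy=6,interpolation=cv2.INTER_CUBIC)) 
im=get_image('wrist');cv2.imwrite('pics/w19.png',im)
"
```

```text
t 18.52 pos [ 534.51 -101.01  138.25] yaw -1.304 q6 1.09 tilt [ 0. -0. -1.] F [ 0.3   0.72 -0.6 ] w 20.5
delta mm [-33.9  -1.4   5.2] roll 0.000 rows 0.8
[-62.08  -2.21  83.25]
```

View pics/s19.png

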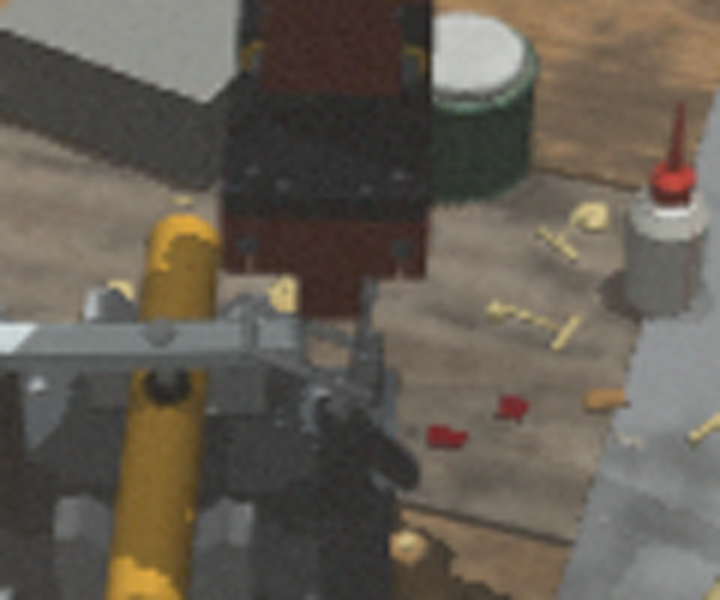

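View pics/w19.png

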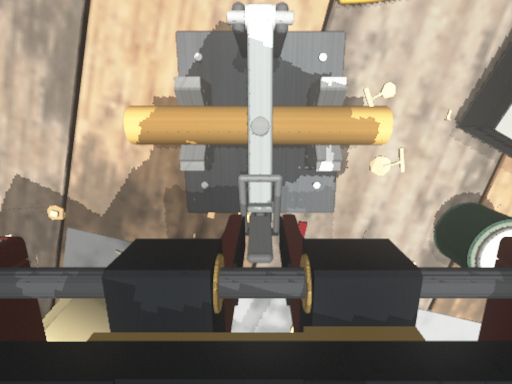

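>>> move_arm:
  deltas:
    - [165,0,-0.0012,0,0]
    - [165,-0.009,-0.0012,0,0]
    - [165,-0.018,-0.0012,0.005,0]
    - [165,-0.018,-0.0012,0.02,0]
    - [165,-0.018,-0.0012,0.0205,0]

```text
t: 19.03
ee_pos: [512.1, -104.7, 114.8]
orientation: [-3.112, -0.417, 0.006]
ft_force: [-0.8, 0.7, -0.1]
width: 30.9
```

```bash
python3 -c "
from h import *
to(cl([-79.8,-1,62.7]),-1.304);p=inv(get_obs()['ee_pos']);print(p)
im=get_image('wrist');cv2.imwrite('pics/w20.png',cv2.resize(im[120:340,180:340],None,fx=2.7,fy=2.7,interpolation=cv2.INTER_CUBIC))
"
```

```text
t 19.03 pos [ 512.12 -104.71  114.84] yaw -1.305 q6 1.08 tilt [-0.  0. -1.] F [-0.75  0.73 -0.06] w 30.9
delta mm [ 4.8  1.1 -2.9] roll -0.001 rows 0.1
[-84.64   0.13  59.84]
```

View pics/w20.png

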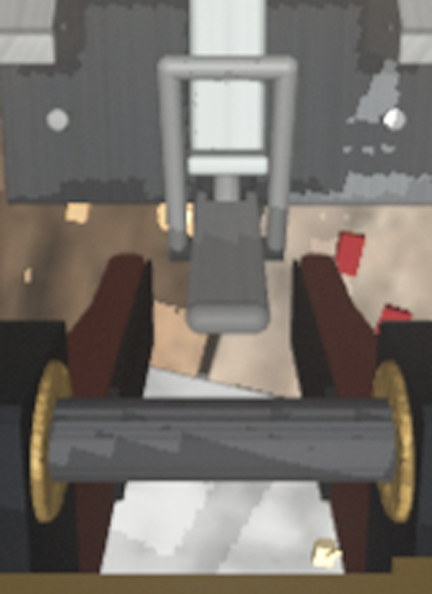

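>>> move_arm:
  deltas:
    - [165,0.004,0.001,-0.002,0]
    - [255,0.004,0.001,-0.002,0]
    - [255,0.004,0.001,-0.002,0]
    - [255,0.004,0.001,-0.002,0]
    - [255,0.004,0.001,-0.002,0]

```text
t: 19.5
ee_pos: [519.4, -104.1, 119.2]
orientation: [-3.113, -0.417, -0.001]
ft_force: [-0.6, 5.0, 4.8]
width: 14.9
```

```bash
python3 -c "
from h import *
to(cl([-79.8,-1,62.7]),-1.304);p=inv(get_obs()['ee_pos']);print(p, np.hypot(p[0]+73,p[2]-13.2),np.arctan2(p[2]-13.2,-73-p[0])+.785)
im=get_image('wrist');cv2.imwrite('pics/w21.png',im)
"
```

```text
t 19.5 pos [ 519.38 -104.09  119.21] yaw -1.304 q6 1.08 tilt [ 0.  0. -1.] F [-0.6   4.98  4.82] w 14.9
delta mm [-2.3 -0.2  1.5] roll -0.000 rows 0.1
[-77.48  -1.19  64.21] 51.21097845054815 2.268248699671789
```

View pics/w21.png

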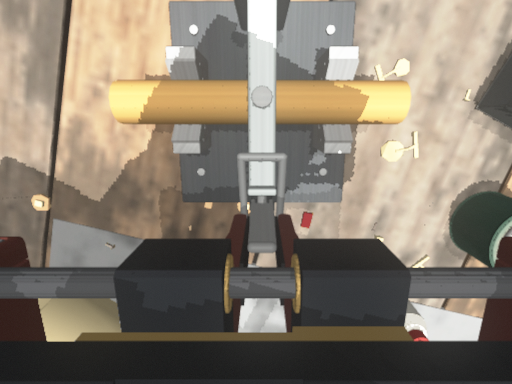

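>>> move_arm:
  deltas:
    - [255,-0.0092,0,0.0017,0]
    - [255,-0.0187,0,0.0054,0]
    - [255,-0.0273,0,0.0109,0]
    - [255,-0.0347,0,0.018,0]
    - [255,-0.0404,0,0.0265,0]

```text
t: 19.97
ee_pos: [478.8, -115.1, 92.8]
orientation: [-3.113, -0.419, 0.002]
ft_force: [-5.8, 1.4, 7.9]
width: 15.0
```

```bash
python3 -c "
from h import *
to(cl([-79.8,-1,62.7]),-1.304);p=inv(get_obs()['ee_pos']);print(p, np.hypot(p[0]+73,p[2]-13.2),np.arctan2(p[2]-13.2,-73-p[0]))
im=get_image('wrist');cv2.imwrite('pics/w22.png',cv2.resize(im[60:340,140:380],None,fx=2.1,fy=2.1,interpolation=cv2.INTER_CUBIC))
im=get_image('scene');cv2.imwrite('pics/s22.png',cv2.resize(im[120:220,220:340],None,fx=6,fy=6,interpolation=cv2.INTER_CUBIC)) 
"
```

```text
t 19.97 pos [ 478.83 -115.12   92.77] yaw -1.303 q6 1.04 tilt [-0.  0. -1.] F [-5.77  1.44  7.87] w 15.0
delta mm [ 39.7  -0.1 -25. ] roll 0.001 rows 1.1
[-119.5    -1.13   37.77] 52.59615968953154 0.4860530104716362
```

View pics/w22.png

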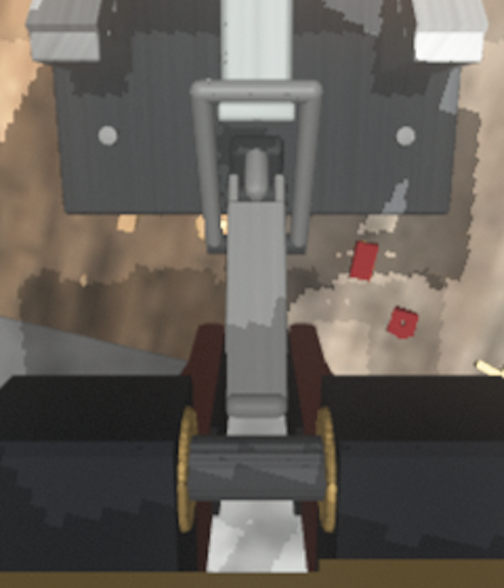

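View pics/s22.png

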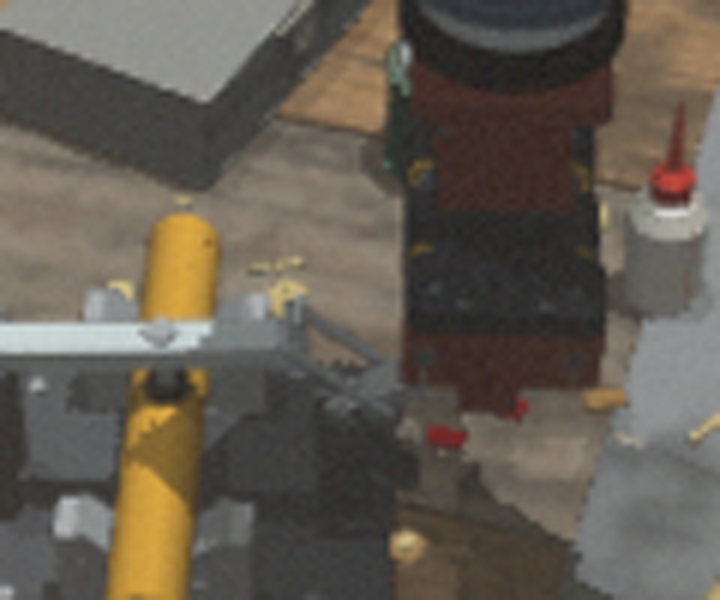

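>>> move_arm:
  deltas:
    - [255,-0.0032,0,0.0092,0]
    - [255,-0.0049,0,0.0168,0]
    - [255,-0.0055,0,0.0246,0]
    - [255,-0.0049,0,0.0324,0]

```text
t: 20.4
ee_pos: [473.2, -116.5, 59.6]
orientation: [-3.113, -0.418, 0.007]
ft_force: [-9.1, -1.3, 7.9]
width: 15.4
```

```bash
python3 -c "
from h import *
to(cl([-79.8,-1,62.7]),-1.304);p=inv(get_obs()['ee_pos']);print(p, np.hypot(p[0]+73,p[2]-13.2),np.arctan2(p[2]-13.2,-73-p[0]))
im=get_image('wrist');cv2.imwrite('pics/w23.png',cv2.resize(im[20:340,140:380],None,fx=1.8,fy=1.8,interpolation=cv2.INTER_CUBIC))
"
```

```text
t 20.4 pos [ 473.21 -116.54   59.6 ] yaw -1.304 q6 1.04 tilt [-0.  0. -1.] F [-9.14 -1.25  7.92] w 15.4
delta mm [ 45.2  -0.1 -58.3] roll 0.000 rows 1.8
[-125.3    -1.02    4.6 ] 52.99965457799307 -0.16304634678271754
```

View pics/w23.png

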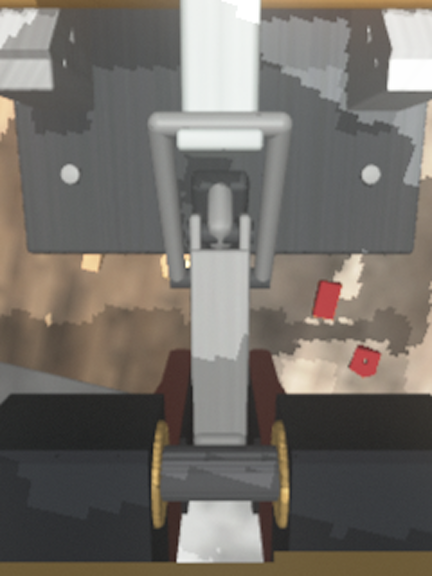

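>>> move_arm:
  deltas:
    - [255,0.0021,0,0.0069,0]
    - [255,0.0044,0,0.0128,0]
    - [255,0.0073,0,0.0184,0]
    - [255,0.0108,0,0.0236,0]
    - [255,0.0143,0,0.0276,0]

```text
t: 20.87
ee_pos: [486.4, -112.8, 31.3]
orientation: [-3.112, -0.418, 0.01]
ft_force: [-10.1, -5.6, 2.7]
width: 15.3
```

```bash
python3 -c "
from h import *
to(cl([-79.8,-1,62.7]),-1.304);p=inv(get_obs()['ee_pos']);print(p, np.hypot(p[0]+73,p[2]-13.2),np.arctan2(p[2]-13.2,-73-p[0]))
im=get_image('wrist');cv2.imwrite('pics/w24.png',cv2.resize(im[20:340,140:380],None,fx=1.8,fy=1.8,interpolation=cv2.INTER_CUBIC))
"
```

```text
t 20.87 pos [ 486.35 -112.79   31.29] yaw -1.303 q6 1.05 tilt [-0.01  0.   -1.  ] F [-10.08  -5.64   2.7 ] w 15.3
delta mm [ 31.3  -0.1 -86.6] roll 0.001 rows 2.2
[-111.63   -0.87  -23.71] 53.42708362746178 -0.7625798769325818
```

View pics/w24.png

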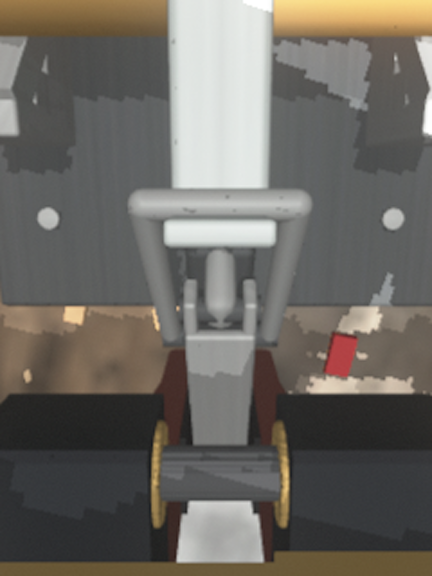

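>>> move_arm:
  deltas:
    - [200,0,0,0,0]
    - [140,0,0,0,0]
    - [130,0,0,0,0]
    - [130,0,0,0,0]
    - [130,-0.004,0,-0.015,0]

```text
t: 21.33
ee_pos: [485.3, -113.7, 46.0]
orientation: [-3.113, -0.418, 0.002]
ft_force: [-0.2, 0.5, -0.3]
width: 41.4
```

>>> move_arm:
  deltas:
    - [130,-0.01,0,-0.03,0]
    - [130,-0.01,0,-0.06,0]
    - [130,-0.01,0,-0.09,0]
    - [130,-0.01,0,-0.12,0]
    - [130,-0.01,0,-0.15,0]

```text
t: 21.75
ee_pos: [475.9, -116.5, 199.1]
orientation: [3.113, 0.418, 0.002]
ft_force: [-0.2, 0.5, -0.1]
width: 43.2
```

```bash
python3 -c "
from h import *
p=inv(get_obs()['ee_pos']);to(cl([-79.8,-1,62.7]),-1.304);print(p)
im=get_image('wrist');cv2.imwrite('pics/w25.png',cv2.resize(im[20:340,140:380],None,fx=1.8,fy=1.8,interpolation=cv2.INTER_CUBIC))
im=get_image('scene');cv2.imwrite('pics/s25.png',cv2.resize(im[110:220,200:340],None,fx=5,fy=5,interpolation=cv2.INTER_CUBIC)) 
for c in ('scene','wrist'):
  for n in ('lever_tip','bail_crossbar','keeper_corner','bar_grip','tube_centre','bail_pivot'):
    r=place_of(c,n)
    if r: print(c,n,r[0]['conf'],inv(r[0]['location']))
"
```

```text
t 21.75 pos [ 475.87 -116.52  199.07] yaw -1.304 q6 1.04 tilt [ 0. -0. -1.] F [-0.22  0.48 -0.08] w 43.2
delta mm [42.9 -0.7 81.4] roll 0.000 rows 2.2
[-122.73   -1.7   144.07]
scene lever_tip 0.48 [-117.61   -1.32  -10.4 ]
scene bail_crossbar 0.66 [-43.82  -3.67  42.9 ]
scene keeper_corner 0.71 [-47.28  -2.31  38.2 ]
scene bar_grip 0.69 [-43.29  -0.6   33.7 ]
scene tube_centre 0.9 [-0.73 -2.29 -1.4 ]
scene bail_pivot 0.83 [-86.12  -1.01   1.3 ]
wrist lever_tip 0.7 [-119.1    -0.29  -14.1 ]
wrist bail_crossbar 0.77 [-46.4   -2.86  40.4 ]
wrist keeper_corner 0.79 [-49.17   0.28  36.1 ]
wrist bar_grip 0.96 [-44.51   0.25  31.4 ]
wrist tube_centre 0.55 [ 2.64 -1.34 -1.7 ]
wrist bail_pivot 0.76 [-83.71   1.33   1.8 ]
```

View pics/w25.png

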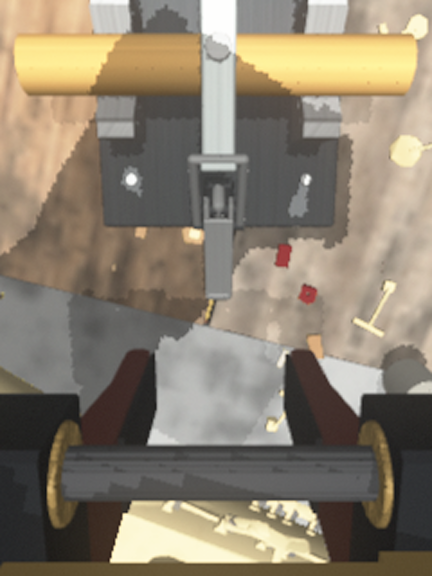

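View pics/s25.png

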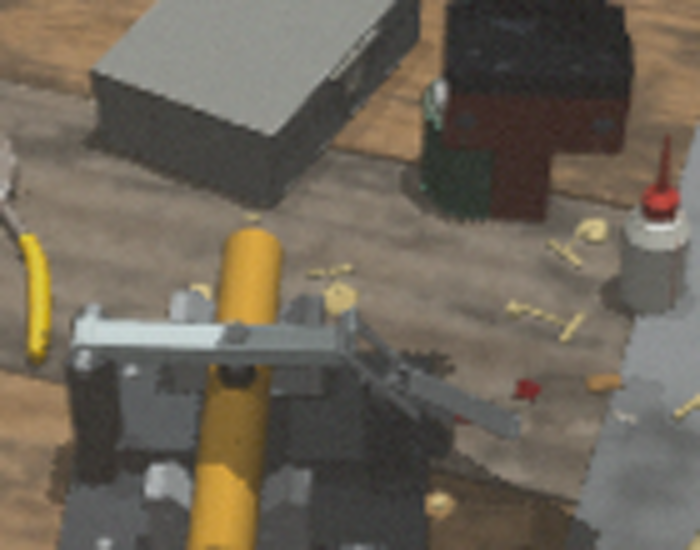

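>>> move_arm:
  deltas:
    - [255,0.0045,0,0.03,0]
    - [255,0.0045,0,0.065,0]
    - [255,0.0045,0,0.1,0]
    - [255,0.0045,0,0.125,0]
    - [255,0.0045,0,0.13,0]

```text
t: 22.87
ee_pos: [477.8, -114.9, 63.6]
orientation: [-3.112, -0.418, 0.009]
ft_force: [-2.6, 3.6, 1.4]
width: 13.2
```

>>> move_arm:
  deltas:
    - [255,0,0,0.003,0]
    - [255,0,0,0.006,0]
    - [255,0,0,0.008,0]
    - [255,0,0,0.01,0]
    - [255,0,0,0.01,0]

```text
t: 23.28
ee_pos: [480.8, -115.5, 58.0]
orientation: [3.113, 0.418, 0.003]
ft_force: [-0.1, -0.0, 0.7]
width: 0.5
```

>>> move_arm:
  deltas:
    - [255,0,0,0.002,0]
    - [255,0,0,0.004,0]
    - [255,0,0,0.005,0]
    - [255,0,0,0.005,0]

```text
t: 23.62
ee_pos: [480.8, -115.6, 53.7]
orientation: [3.113, 0.418, 0.002]
ft_force: [-3.8, -0.2, 19.1]
width: 0.5
```

>>> move_arm:
  deltas:
    - [255,0,0,-0.02,0]
    - [255,0,0,-0.05,0]
    - [255,0,0,-0.09,0]
    - [255,0,0,-0.13,0]
    - [255,0,0,-0.16,0]

```text
t: 24.03
ee_pos: [480.6, -115.5, 215.3]
orientation: [3.113, 0.418, 0.004]
ft_force: [0.8, -0.5, -0.4]
width: 0.4
```

>>> move_arm:
  deltas:
    - [255,-0.03,-0.02,-0.01,0]
    - [255,-0.05,-0.05,-0.02,0]
    - [255,-0.06,-0.085,-0.03,0]
    - [255,-0.06,-0.12,-0.03,0]
    - [255,-0.06,-0.15,-0.03,0]

```text
t: 24.45
ee_pos: [381.6, 14.6, 243.1]
orientation: [3.114, 0.416, 0.004]
ft_force: [-0.1, -0.5, -0.4]
width: 0.3
```

```bash
python3 -c "
from h import *
print(get_obs()['ee_pos'],get_obs()['t'])
im=get_image('wrist');cv2.imwrite('pics/w26.png',im)
im=get_image('scene');cv2.imwrite('pics/s26.png',cv2.resize(im[110:220,200:340],None,fx=5,fy=5,interpolation=cv2.INTER_CUBIC)) 
im=get_image('top');cv2.imwrite('pics/t26.png',cv2.resize(im[110:240,200:340],None,fx=4,fy=4,interpolation=cv2.INTER_CUBIC))
for c in ('scene','top'):
  for n in ('lever_tip','bail_crossbar','keeper_corner','bar_grip','tube_centre','glue','oil'):
    r=place_of(c,n)
    if r: print(c,n,r[0]['conf'],inv(r[0]['location']),r[0]['location'])
"
```

```text
[381.61  14.64 243.06] 24.45
scene lever_tip 0.5 [-107.34   -1.64  -23.6 ] [490.7, -112.4, 31.4]
scene bail_crossbar 0.46 [-39.49  -4.13  43.1 ] [556.8, -96.9, 98.1]
scene keeper_corner 0.73 [-48.26  -0.59  34.7 ] [547.4, -95.8, 89.7]
scene bar_grip 0.84 [-44.05  -1.84  32.5 ] [551.8, -95.9, 87.5]
scene tube_centre 0.63 [-1.85 -1.46  0.5 ] [592.4, -84.4, 55.5]
scene glue 0.75 [-112.94 -218.44  -59.7 ] [542.5, -323.0, -4.7]
scene oil 0.48 [-197.17 -133.72  -52.4 ] [438.9, -263.5, 2.6]
top lever_tip 0.58 [-107.05    1.29  -27.8 ] [490.2, -109.5, 27.2]
top bail_crossbar 0.63 [-46.72  -4.02  41.1 ] [549.8, -98.7, 96.1]
top keeper_corner 0.49 [-48.13  -1.24  39.4 ] [547.7, -96.4, 94.4]
top bar_grip 0.75 [-40.39  -2.12  34.2 ] [555.4, -95.2, 89.2]
top tube_centre 0.9 [ 0.66 -1.01 -1.2 ] [594.7, -83.3, 53.8]
top glue 0.62 [-111.67 -220.65  -57.3 ] [544.3, -324.8, -2.3]
top oil 0.54 [-201.69 -132.07  -57.6 ] [434.1, -263.1, -2.6]
```

View pics/s26.png

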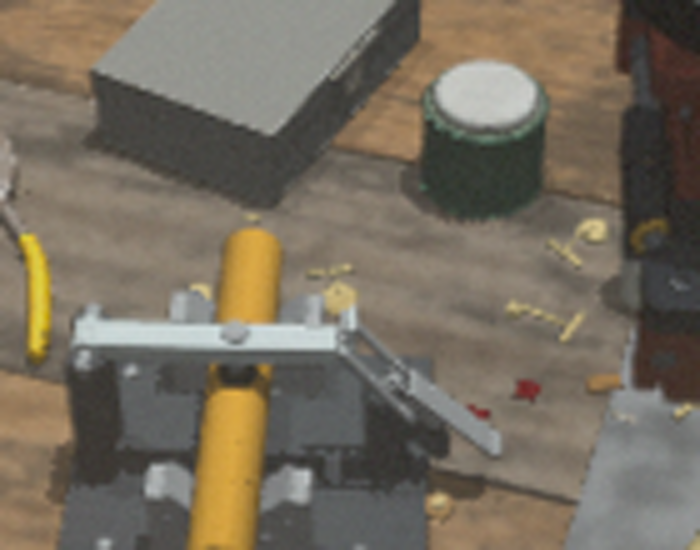

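View pics/t26.png

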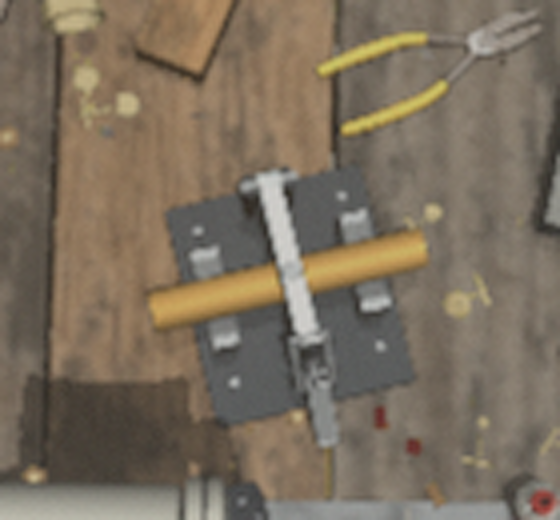

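```bash
python3 -c "
from workcell import *
print(close_job())"
```

```text
the job is handed in; nothing more can be done
None
```

The tube is clamped in the two V-blocks with the latch snapped home, and I handed the job in at about 25 s of the 64 s allowed.

I laid the tube in holding it near its +y end, because the gripper body would have hit the standing bar at mid-tube. I then swung the bar down onto the tube, tipped the bail over the nose behind the lip, and worked the lever over centre.

**Last checks:**
- **Tube:** the networks put its centre about 1–2 mm from v_seat, and in the top picture it lies centred between the V-blocks and under the bar.
- **Bail:** the crossbar lies on the bar, on the hinge side of the lip.
- **Lever:** the networks place its tip at about (-107, -25) mm from v_seat in x and z, against (-108, -22) for fully home.
- **Bystanders:** the tin and bottle read within a few millimetres of where they started, and the arm ended clear of everything.

**What did not go cleanly:**
- **Bail:** my first grip on it slipped off while it was upright. It took the lever along to about 2.2 rad, so I pushed the bail over with the fingers straddling the lever.
- **Lever:** after the first closing, the networks read it at about 0.27 rad, not fully home. I pressed it again with about 19 N, and it then read as home.

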